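# Stand the film cartons spine-up in the tray and count the tray

## Task

Turn each film carton on the bench over, a quarter turn at a time, until its white spine label faces up, and stand the cartons side by side in a row in the low wooden tray, each flat on the tray's floor with its 70 mm width across the tray. When all of them are in, count the tray on the stroke counter: draw its lever over to the stop and let it come all the way back. Leave the other things on the bench alone.

Things in the scene. Friction and masses are not known exactly. Their poses are not given: they have to be found in the camera images.
- carton1: film carton of plain grey board, 70 x 46 x 70 mm along its own x, y, z, about 0.16 kg; origin at its centre. The white spine label is on the 70 x 46 mm face towards its own +z; the five other faces are bare. It may start on any face but the label up, turned any way. Some of the five cartons may be absent
- carton2: film carton of plain grey board, 70 x 46 x 70 mm along its own x, y, z, about 0.16 kg; origin at its centre. The white spine label is on the 70 x 46 mm face towards its own +z; the five other faces are bare. It may start on any face but the label up, turned any way. Some of the five cartons may be absent
- carton3: film carton of plain grey board, 70 x 46 x 70 mm along its own x, y, z, about 0.16 kg; origin at its centre. The white spine label is on the 70 x 46 mm face towards its own +z; the five other faces are bare. It may start on any face but the label up, turned any way. Some of the five cartons may be absent
- carton4: film carton of plain grey board, 70 x 46 x 70 mm along its own x, y, z, about 0.16 kg; origin at its centre. The white spine label is on the 70 x 46 mm face towards its own +z; the five other faces are bare. It may start on any face but the label up, turned any way. Some of the five cartons may be absent
- carton5: film carton of plain grey board, 70 x 46 x 70 mm along its own x, y, z, about 0.16 kg; origin at its centre. The white spine label is on the 70 x 46 mm face towards its own +z; the five other faces are bare. It may start on any face but the label up, turned any way. Some of the five cartons may be absent
- tray: low wooden film tray fixed on the bench, 246 mm (own x) x 108 mm (own y); origin under its centre, on the bench. Floor 6 mm thick, sides 8 mm thick with their top 26 mm above the bench; inside 230 x 92 mm. Up to four cartons stand in it in a row along x, each with its own x across the tray (along tray y)
- counter: bench stroke counter fixed on the bench: grey housing 100 (x) x 70 (y) mm, top at 70 mm (its number wheels to 75 mm), on a 130 x 96 mm foot; origin under the foot's centre. The lever stands at its own -y side, 45 mm from the middle: a 5 mm thick flat arm on an axle 50 mm above the bench
- counter_lever (a joint): swing of the counter's lever: 0 at rest, where it leans 0.4 rad towards the counter's own +x; it grows as the lever is drawn over towards the counter's -x, up to 0.8 at the hard stop (leaning 0.4 rad to -x). A spring brings it back: about 1.7 N at the grip at rest, 5 N at the stop
- lever_grip (a point): middle of the lever's black round grip, 18 mm diameter, 44 mm long along the counter's y, 85 mm from the axle; at rest 128 mm above the bench. It moves with the lever
- tape_roll: roll of parcel tape, 104 mm across, 48 mm high, lying flat; a bystander, origin under its centre
- mug: white mug, 82 mm across, 95 mm high; a bystander, origin under its centre
- glove_box: white and blue carton of gloves, 100 x 220 x 75 mm; a bystander, origin under its centre
Things that resemble listed ones, but are neither listed nor needed, are in the scene too. Leave any pink look-alike of the carton2 alone. What is shaped like the carton4 but pink is not meant.

How it is judged (in metres and radians):
On the way, in this order (a step that is already met when the one before it is completed fails the run):
1. every carton stands in the tray, label up, across the tray (x of carton1 in the frame of tray between -0.1 and 0.1 m and y of carton1 in the frame of tray between -0.024 and 0.024 m and z of carton1 in the frame of tray between 0.034 and 0.048 m and angle between each of carton1, carton2, carton3, carton4, carton5's own z axis and vertical below 0.15 rad and angle between the x axis of each of carton1, carton2, carton3, carton4, carton5 and the y axis of tray, either way round below 0.25 rad and linear speed of each of carton1, carton2, carton3, carton4, carton5 below 0.03 m/s and x of carton2 in the frame of tray between -0.1 and 0.1 m and y of carton2 in the frame of tray between -0.024 and 0.024 m and z of carton2 in the frame of tray between 0.034 and 0.048 m and x of carton3 in the frame of tray between -0.1 and 0.1 m and y of carton3 in the frame of tray between -0.024 and 0.024 m and z of carton3 in the frame of tray between 0.034 and 0.048 m and x of carton4 in the frame of tray between -0.1 and 0.1 m and y of carton4 in the frame of tray between -0.024 and 0.024 m and z of carton4 in the frame of tray between 0.034 and 0.048 m and x of carton5 in the frame of tray between -0.1 and 0.1 m and y of carton5 in the frame of tray between -0.024 and 0.024 m and z of carton5 in the frame of tray between 0.034 and 0.048 m), for 0.3 s.
2. the counter's lever is drawn over to its stop (value of joint counter_lever above 0.73 rad), for 0.1 s.
3. the lever is back at rest (value of joint counter_lever below 0.08 rad), for 0.2 s.
At the end, for the whole second after the job is handed in: every carton present stands on the tray's floor inside its sides (centre within 7 mm of the standing height), label up within 0.15 rad, its own x along the tray's y within 0.25 rad, at rest; the lever is back within 0.08 rad of its rest (all of step 1 and value of joint counter_lever below 0.08 rad); the robot touches nothing.
It fails at once if a bystander (tape roll, mug, glove box) is moved more than 30 mm (distance of any of tape_roll, mug, glove_box from where it was at the start of the episode above 0.03 m).
Of carton1, carton2, carton3, carton4, carton5 only 3 to 4 are there at a start; the rules pass over those that are not, and their reading is None.
At some moment in a run one of carton1, carton2, carton3, carton4, carton5 may be knocked a few centimetres aside while the robot is not near it.
Once in a run the grip may slacken for a moment while it holds something.
It also fails if it takes over 210 s, if anything falls off the work surface, if the arm or the gripper's body presses on something with over 40 N, if the wrist force passes 120 N, or if a joint passes its speed limit or range.

## Robot

A 6-joint arm with a two-finger parallel gripper is mounted at the origin on the work surface. World frame = base frame: x ahead of the robot, y to its left, z up, the work surface at z = 0. Lengths are in mm, angles in rad, forces in N, time in s.
With the tool pointing down it reaches from about 350 to 725 mm from the base axis. Payload 4.3 kg.
Tool frame: the origin (TCP) lies between the finger pads; the fingertips stand 25 mm ahead of it and the grasp point (between the pads) lies 6 mm ahead of it; z points along the fingers, y is the line along which they close (so a half turn about z gives the same grasp; the last joint's range is limited). The gripper opens to 85 mm and grips with 20 to 120 N. Pads are 22 mm wide; open, the fingers measure 114 mm over their backs; the gripper's body (76 mm by 85 mm) begins 54 mm behind the grasp point. The pads swing forward as they close: fully open they stand 13 mm farther back than shut.
Start: joints at [1.151, 0.377, 0.081, 1.274, 0, 1.46], TCP at [175.307, 547.664, 221.229] pointing down, gripper open.
Joint ranges: [-2.72, 2.72], [-0.84, 1.66], [-1.02, 1.22], [-1.77, 2.12], [-1.37, 1.28], [-3.14, 3.14]. Speed limits (rad/s): [2.57, 2.57, 3.14, 3.14, 3.14, 3.14].

## Interface

Orientations are given as a rotation vector (axis times angle).
In Python, from rig import bot gives the robot as it stands.
- The arm moves only by the tool apply_moves, never from a script. Its argument "steps" is a list of rows, each a list of 5 numbers: the shift along the tool's x, y, z in cm, then the turn about the tool's z in rad, then the opening, from 0 (shut) to 1 (fully open). In form: [[tx, ty, tz, turn, claw], ...]. A call has 1 to 8 rows; each row shifts and turns the commanded pose from where the row before left it, along the tool's axes as they then stand; what a row does not reach is not made up. A row lasts 1/10 s, in which the tool goes at most 50 mm and 8.59 degrees, less where a joint would pass 70% of its speed; a pose out of reach is approached as far as the arm can. A call is refused whole if a number of a shift passes 5 or a number of a turn 0.15, either way. A call with a gripper value outside its range is refused whole. The fingers move at their own pace and stop on an object; the grip force is fixed at half the most. Time passes only in rows, so rows that do not move let the fingers close. It gives the time, the measured TCP pose, the force, the opening and the grip force at its end, in the units of the state.
- bot.observe(): the state, without advancing time (a new reading comes with each control period).
- bot.get_image(name): name is "side" or "top"; returns a dict with "image" (400x640x3 uint8, red, green, blue), "depth" (400x640 float32, mm along the optical axis (not along the pixel's ray), 0 where there is no reading), "fx", "fy", "cx", "cy" (pixels), "k1" (the pictures are not rectified: a ray, as slopes to the right and down, at radius r is drawn at 1 + k1 r^2 times it, then the intrinsics apply), "R" (3x3) and "t" (3): a world point X has camera coordinates R X + t. Camera axes: x right, y down, z forward; pixel columns grow to the right and rows downward; lengths in mm; the calibration is good to about 2 mm. A picture is of the moment at which its call begins.
- bot.close_job(): hands the job in; it is judged then, once.
The state is a dict: "clock": time; "q": joint angles; "dq": joint speeds; "joint_torque": joint torques, N m; "position": TCP position; "tcp_rot": TCP orientation; "force": force on the tool from outside, world axes, zero at the start; "moment": the same for the moment, N m; "finger_gap": opening from 0.0 (shut) to 1.0 (fully open); "gripper_force": force on a finger pad.
Only numpy, scipy, OpenCV 4.12 (cv2) and the standard library are available. Lean on these libraries where they do the work, as an engineer would, in place of code of your own. Each camera call takes 0.05 s, during which the arm holds its last target. There are 200 camera calls.

## Working session

There is one attempt and no reset: what is moved stays moved. The work goes in short steps, Python scripts to look and compute and a tool call to move; the robot and the scene stay as the last step left them, time stands still between calls to the robot, and variables do not carry over. Pictures are saved under pics/ and viewed, at most 14 in all, crops included, and the job is handed in when it is done.

Besides the shell and the picture viewer there is one more tool, called after "Request:" as name([rows], argument=value, ...), one row to a line, values as JSON. apply_moves: Moves the arm, as the interface text tells. Its arguments: {"type":"object","properties":{"steps":{"type":"array","items":{"type":"array","items":{"type":"number"}}}},"required":["steps"]}

```bash
ls; mkdir -p pics
cat > h.py <<'E'
import numpy as np,cv2
from rig import bot
def snap(n,f=None):
    d=bot.get_image(n)
    if f: cv2.imwrite('pics/'+f,d['image'][:,:,::-1])
    return d
def world(d,u,v,z=None,dep=None):
    x=np.array([(u-d['cx'])/d['fx'],(v-d['cy'])/d['fy']]);y=x.copy()
    for _ in range(8): y=x/(1+d['k1']*(y@y))
    R=np.array(d['R']);t=np.array(d['t']);r=R.T@np.array([y[0],y[1],1]);c=-R.T@t
    s=dep if dep is not None else (z-c[2])/r[2]
    return c+s*r
def cloud(d):
    h,w=d['depth'].shape;u,v=np.meshgrid(np.arange(w),np.arange(h))
    x=np.stack([(u-d['cx'])/d['fx'],(v-d['cy'])/d['fy']],-1);y=x.copy()
    for _ in range(8): y=x/(1+d['k1']*(y**2).sum(-1,keepdims=True))
    D=d['depth'];P=np.stack([y[...,0]*D,y[...,1]*D,D],-1)-np.array(d['t'])
    P=P@np.array(d['R']);P[D==0]=np.nan
    return P
E
python3 - <<'E'
from h import *
for n in('top','side'):
    d=snap(n,n+'0.png');print(n,-np.array(d['R']).T@d['t'],d['fx'],d['k1'],(d['depth']>0).mean())
print(bot.observe())
E
```

```text
pics
top [ 331.51750028   16.68535994 1274.55124424] 368.8356642392953 -0.0855465573119186 0.99602734375
side [  58.75958386 -699.19132965 1047.09537326] 451.3681371546378 -0.06723695388331051 0.995984375
{'clock': 0.1, 'q': array([1.15068388e+00, 3.77986135e-01, 7.97738748e-02, 1.27440829e+00,
       2.81390013e-05, 1.46049170e+00]), 'dq': array([-7.81814227e-05, -2.34366720e-03,  4.05386465e-05,  6.03829767e-04,
        9.31478084e-04, -8.36705797e-05]), 'joint_torque': array([ 1.28241099e-03, -4.64693749e+01,  2.70582086e+01,  1.20337674e-02,
       -1.51081745e-04,  6.74442049e-07]), 'position': array([175.04411075, 547.07530451, 220.36210786]), 'tcp_rot': array([-4.84623023e-01, -3.10347590e+00,  2.75326939e-03]), 'force': array([ 0.5760364 , -0.62457678, -0.07242087]), 'moment': array([ 0.01255646, -0.04925156, -0.02842651]), 'gripper_force': 0.0, 'finger_gap': 1.002051339132018}
```

View pics/top0.png

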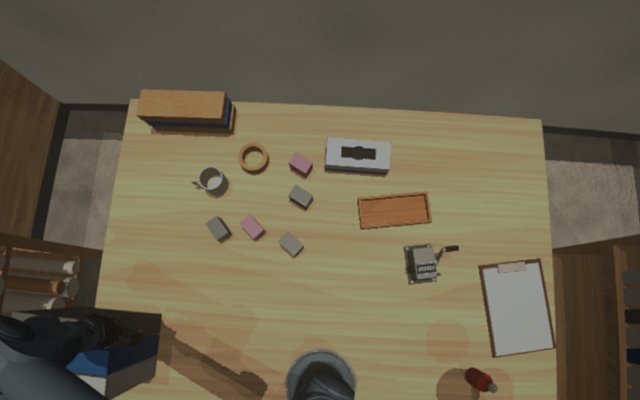

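View pics/side0.png

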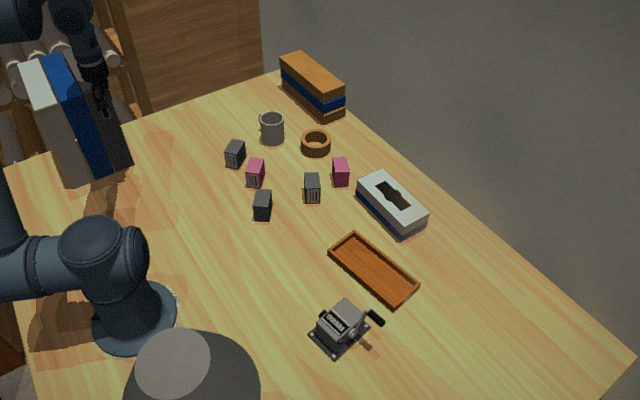

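The top view shows three grey cartons at about (218,229), (300,197) and (291,244), with pink look-alikes at (252,228) and (301,164). The tray is at (394,211) and the counter at (423,263), with its lever to the right. I'll enlarge both views.

Run:
```python
from h import *
a=cv2.imread('pics/top0.png')[135:275,190:340];b=cv2.imread('pics/side0.png')[125:235,215:365]
A=cv2.resize(a,None,fx=4,fy=4,interpolation=2)[:560,:400*2];cv2.imwrite('pics/c1.png',cv2.convertScaleAbs(A,alpha=1.5))
cv2.imwrite('pics/c2.png',cv2.convertScaleAbs(cv2.resize(b,None,fx=5,fy=5,interpolation=2),alpha=1.6))
d=snap('top');P=cloud(d)
for p in[(218,226),(300,193),(291,242),(394,211),(423,263),(254,158),(211,181),(358,152)]:print(p,P[p[1],p[0]].round())
# heights mask: grey objects
Z=P[...,2];im=d['image'].astype(int);sat=im.max(-1)-im.min(-1)
m=((Z>30)&(Z<100)).astype(np.uint8)
n,l,s,c=cv2.connectedComponentsWithStats(m)
for i in range(1,n):
    if s[i,4]>60:
        k=l==i;q=P[k];z=np.nanpercentile(q[:,2],95);t=k&(Z>np.nanmedian(q[:,2])-6)
        print(s[i],c[i].round(),'z',z.round(),cv2.minAreaRect(P[t][:,:2].astype(np.float32)),im[k].mean(0).round())
```

```text
(218, 226) [494. 369.  67.]
(300, 193) [621. 103.  71.]
(291, 242) [454. 121.  70.]
(394, 211) [ 589. -226.    9.]
(423, 263) [ 409. -312.   71.]
(254, 158) [760. 285.  -3.]
(211, 181) [663. 431.   6.]
(358, 152) [774. -86.  79.]
[   0   14  640   45 7515] [322.  29.] z 97.0 ((1290.102783203125, 102.5880126953125), (15.177851676940918, 2667.672119140625), 0.062381722033023834) [82. 79. 69.]
[142  98  93  34 867] [199. 122.] z 96.0 ((852.9030151367188, 513.028076171875), (97.5396499633789, 317.1739196777344), 18.296003341674805) [50. 45. 41.]
[ 325  137   66   36 2013] [358. 155.] z 79.0 ((772.3014526367188, -87.22929382324219), (220.98777770996094, 103.35142517089844), 88.75250244140625) [119. 119. 116.]
[239 143  29  29 374] [253. 157.] z 52.0 ((749.5849609375, 280.746337890625), (101.80701446533203, 96.51797485351562), 4.96934175491333) [127. 101.  66.]
[289 153  24  23 337] [300. 164.] z 74.0 ((729.0546264648438, 109.64860534667969), (70.2682113647461, 47.34140396118164), 60.814308166503906) [129.  98. 101.]
[191 166  37  28 461] [211. 180.] z 96.0 ((656.5177612304688, 417.5182800
[... 954 characters left out ...]
6659393310547, 87.08354187011719), 8.730425834655762) [100.  96.  85.]
[  0 253   5  16  62] [  2. 260.] z 59.0 ((321.20489501953125, 1160.1846923828125), (9.418684005737305, 52.549217224121094), 87.89321899414062) [62. 55. 46.]
[ 66 307  93  76 807] [140. 338.] z 97.0 ((158.58621215820312, 651.1710205078125), (360.3709411621094, 167.4363555908203), 55.537742614746094) [41. 38. 33.]
[298 364  44  25 271] [317. 371.] z 94.0 ((48.21320724487305, 12.665168762207031), (41.85755157470703, 124.72123718261719), 17.868789672851562) [37. 36. 31.]
[468 369  18  22 188] [474. 377.] z 99.0 ((57.69618606567383, -484.07012939453125), (28.04332160949707, 57.00038146972656), 65.26404571533203) [62. 31. 22.]
```

View pics/c1.png

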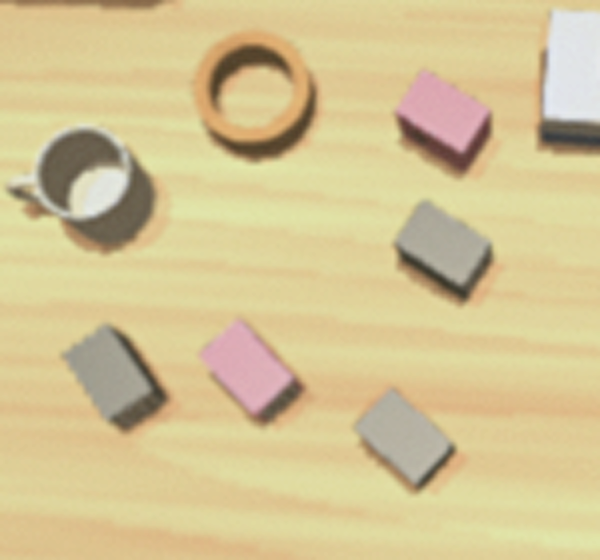

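View pics/c2.png

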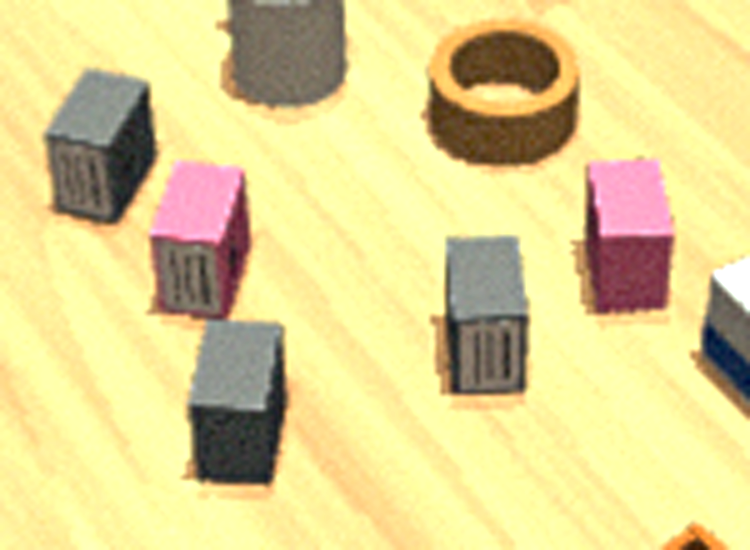

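The close-ups show all three grey cartons standing 70 mm high with a 70×46 top. Carton A (left) and carton B (upper right) have their labels towards the side camera. Carton C (lower) has its label hidden, either facing away or down. Next I'll work out the axes, tray and counter.

```bash
cat >> h.py <<'E'
def boxes(d,zlo=50,zhi=100):
    P=cloud(d);Z=P[...,2];m=((Z>zlo)&(Z<zhi)).astype(np.uint8);out=[]
    n,l,s,c=cv2.connectedComponentsWithStats(m)
    for i in range(1,n):
        if s[i,4]<100 or s[i,4]>1500: continue
        k=l==i;t=k&(Z>np.nanpercentile(Z[k],80)-6)
        col=np.median(d['image'][t],0)
        r=rect(P[t][:,:2]);out.append((r,np.nanmedian(Z[t]),col,c[i]))
    return out
def rect(pts):
    b=cv2.boxPoints(cv2.minAreaRect(pts.astype(np.float32)));e1=b[1]-b[0];e2=b[2]-b[1]
    L,S=(e1,e2) if np.hypot(*e1)>np.hypot(*e2) else (e2,e1)
    return b.mean(0).round(1),np.hypot(*L).round(1),np.hypot(*S).round(1),round(float(np.degrees(np.arctan2(L[1],L[0]))%180),1)
E
python3 - <<'E'
from h import *
from scipy.spatial.transform import Rotation as Ro
for n in('top','side'):
    d=snap(n)
    for b in boxes(d):print(n,b)
    P=cloud(d);im=d['image'].astype(int)
    if n=='top':
        sl=(slice(185,235),slice(350,440));Q=P[sl];m=(Q[...,2]>14)&(Q[...,2]<40);print('tray rim',rect(Q[m][:,:2]))
        sl=(slice(235,290),slice(395,465));Q=P[sl];m=(Q[...,2]>60)&(Q[...,2]<80);print('counter',rect(Q[m][:,:2]))
        m=(Q[...,2]>105);print('grip',rect(Q[m][:,:2]),np.nanmedian(Q[m][:,2]),m.sum())
        m=(im[sl].max(-1)<60);print('dark',np.nanmedian(Q[m],0),m.sum())
o=bot.observe();print(Ro.from_rotvec(o['tcp_rot']).as_matrix().round(3),o['clock'])
E
```

```text
top ((array([854.3, 515.5], dtype=float32), np.float32(317.1), np.float32(95.0), 107.8), np.float64(90.754462175536), array([45., 43., 39.]), array([196.68039539, 121.15815486]))
top ((array([728.5, 110.4], dtype=float32), np.float32(70.5), np.float32(47.0), 60.8), np.float64(70.20732465896336), array([147., 113., 119.]), array([300.23905724, 163.14478114]))
top ((array([652.1, 407. ], dtype=float32), np.float32(83.8), np.float32(80.8), 60.3), np.float64(94.06852539953185), array([127., 125., 113.]), array([209.9740634 , 178.93083573]))
top ((array([612.2, 101.1], dtype=float32), np.float32(70.6), np.float32(46.3), 60.5), np.float64(70.32511482135263), array([116., 114., 104.]), array([300.45723684, 195.95394737]))
top ((array([497.9, 257.9], dtype=float32), np.float32(70.6), np.float32(46.0), 47.9), np.float64(70.47823435384211), array([147., 115., 121.]), array([251.27564103, 226.81410256]))
top ((array([486.5, 372.4], dtype=float32), np.float32(70.8), np.float32(47.2), 39.3), np.float64(70.39260467151217), array([108., 106.,  96.]), array([217.06134969, 228.30981595]))
top ((array
[... 3538 characters left out ...]
9420103788844), array([91., 94., 90.]), array([311.71517028, 182.3250774 ]))
side ((array([448.6, 121.5], dtype=float32), np.float32(72.5), np.float32(45.9), 50.1), np.float64(70.68965598648464), array([91., 95., 91.]), array([261.68306011, 199.7431694 ]))
side ((array([-11.1, -34.5], dtype=float32), np.float32(153.0), np.float32(70.4), 177.3), np.float64(91.38311300346632), array([26., 32., 35.]), array([132.1147541 , 318.41451991]))
side ((array([ 411.3, -325.6], dtype=float32), np.float32(99.6), np.float32(83.2), 9.5), np.float64(71.74097749592994), array([120., 119., 109.]), array([339.91497093, 321.38372093]))
[[-0.952  0.305 -0.   ]
 [ 0.305  0.952 -0.001]
 [ 0.    -0.001 -1.   ]] 0.25
```

Positions are good to 1–2 mm. I'll set out for carton A: turn first, then travel to a point 20 mm off its centre so it can swing in the grip.

Request:
apply_moves([
  [0, 0, 0, -0.143, 1],
  [0, 0, 0, -0.143, 1],
  [0, 0, 0, -0.143, 1],
  [0, 0, 0, -0.143, 1],
  [0, 0, 0, -0.143, 1],
  [0, 0, 0, -0.143, 1],
  [0, 0, 0, -0.14, 1],
])

```text
clock: 0.95
position: [175.3, 547.5, 221.1]
tcp_rot: [1.068, -2.954, 0.0]
force: [0.3, -0.6, -0.8]
finger_gap: 1.003
gripper_force: 0.0
```

Request:
apply_moves([
  [-1.58, -4.7, 0, 0, 1],
  [-1.58, -4.7, 0, 0, 1],
  [-1.58, -4.7, 0, 0, 1],
  [-1.58, -4.7, 0, 0, 1],
  [-1.58, -4.7, 0, 0, 1],
  [-1.58, -4.7, 0, 0, 1],
  [-1.58, -4.7, 0, 0, 1],
  [0, 0, 0, 0, 1],
])

```text
clock: 1.75
position: [474.7, 360.2, 220.6]
tcp_rot: [-1.048, 2.96, -0.003]
force: [-0.8, 0.1, 0.5]
finger_gap: 0.997
gripper_force: 0.0
```

```bash
cat >> h.py <<'E'
from scipy.spatial.transform import Rotation as Ro
def go(x,y,z,ang=None):
    "tool shift (cm) and turn to a world target, turn done first"
    o=bot.observe();M=Ro.from_rotvec(o['tcp_rot']).as_matrix();p=o['position']
    a=np.degrees(np.arctan2(M[1,0],M[0,0]))%360
    ang=a if ang is None else ang;t=(a-ang+180)%360-180;r=np.radians(ang)
    X=np.array([np.cos(r),np.sin(r),0]);Y=np.array([X[1],-X[0],0])
    D=np.array([x,y,z])-p;print('pos',p.round(1),'ang',a.round(1),'gap',round(o['finger_gap'],3),'F',o['force'].round(1),'gf',round(o['gripper_force'],1),'q',o['q'].round(2),'t',o['clock'])
    print('tool dx dy dz cm',(np.array([D@X,D@Y,-D[2]])/10).round(2),'turn rad',np.radians(t).round(3))
E
python3 - <<'E'
from h import *
d=snap('top')
for b in boxes(d):
    if b[0][1]<80:print(b)
go(471.5,359.3,41,219.3)
E
```

```text
((array([729.2, 110.1], dtype=float32), np.float32(70.5), np.float32(46.8), 61.5), np.float64(70.1223752813871), array([160., 124., 130.]), array([300.23905724, 163.06734007]))
((array([612.3, 101.6], dtype=float32), np.float32(69.9), np.float32(45.7), 60.9), np.float64(70.29412186860107), array([127., 125., 114.]), array([300.41196013, 195.94352159]))
((array([497.5, 258.3], dtype=float32), np.float32(70.7), np.float32(46.3), 48.9), np.float64(70.3977131776916), array([159. , 124.5, 131. ]), array([251.23151125, 226.79099678]))
((array([486.7, 372.7], dtype=float32), np.float32(70.6), np.float32(47.3), 38.5), np.float64(70.45091739944283), array([98., 95., 86.]), array([217.07739938, 228.50464396]))
((array([449.1, 123.3], dtype=float32), np.float32(69.5), np.float32(46.0), 51.3), np.float64(70.40872664156296), array([133., 129., 119.]), array([290.40909091, 243.8538961 ]))
((array([  56.4, -483.4], dtype=float32), np.float32(54.5), np.float32(24.2), 156.8), np.float64(93.89834183384708), array([69., 33., 24.]), array([475.55072464, 377.8115942 ]))
pos [472.1 361.8 220.7] ang 219.1 gap 0.998 F [1.1 0.8 0.7] gf 0.0 q [ 0.55  0.42  0.14  1.29 -0.   -0.14] t 1.8
tool dx dy dz cm [ 0.21 -0.16 17.97] turn rad -0.003
```

Request:
apply_moves([
  [0.2, -0.1, 4.5, 0, 1],
  [0, 0, 4.5, 0, 1],
  [0, 0, 4.5, 0, 1],
  [0, 0, 3, 0, 1],
  [0, 0, 1.4, 0, 1],
  [0, 0, 0, 0, 0.3],
  [0, 0, 0, 0, 0.3],
  [0, 0, 0, 0, 0.3],
])

```text
clock: 2.6
position: [469.9, 362.5, 44.1]
tcp_rot: [-1.06, 2.954, -0.001]
force: [-3.7, -6.9, 10.3]
finger_gap: 0.525
gripper_force: 62.5
```

Request:
apply_moves([
  [0, 0, 0, 0, 0.3],
  [0, 0, 0, 0, 0.3],
  [0, 0, -2, 0, 0.3],
  [0, 0, -2, 0, 0.3],
  [0, 0, -2, 0, 0.3],
  [0, 0, -2, 0, 0.3],
  [0, 0, 0, 0, 0.3],
  [0, 0, 0, 0, 0.3],
])

```text
clock: 3.4
position: [469.0, 362.0, 122.2]
tcp_rot: [-1.059, 2.957, 0.001]
force: [-0.8, 0.0, -2.3]
finger_gap: 0.521
gripper_force: 61.8
```

Run:
```python
from h import *
d=snap('side')
a=d['image'][100:190,190:300,::-1];cv2.imwrite('pics/s1.png',cv2.convertScaleAbs(cv2.resize(a,None,fx=5,fy=5,interpolation=2),alpha=1.6))
go(471.5,359.3,41,219.3)
```

```text
pos [468.3 361.5 121.3] ang 219.4 gap 0.524 F [ 0.   0.  -2.6] gf 61.8 q [ 0.55  0.46 -0.06  1.05  0.   -0.14] t 3.45
tool dx dy dz cm [-0.1  -0.37  8.03] turn rad 0.002
```

View pics/s1.png

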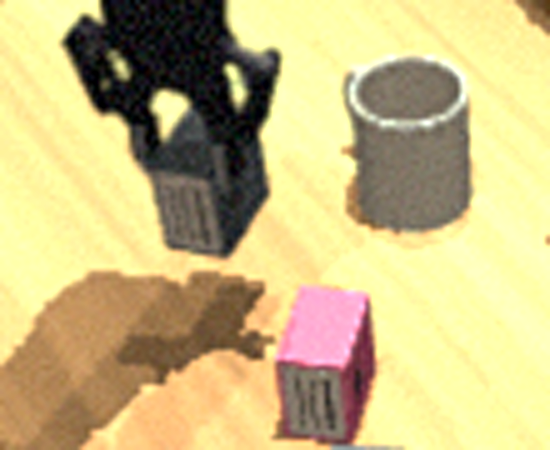

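The carton hangs rigidly with its label still sideways, so grip friction holds it against gravity. I'll try a slacker command close to the contact opening, held low over the bench.

Request:
apply_moves([
  [0, 0, 2.3, 0, 0.3],
  [0, 0, 2.2, 0, 0.3],
  [0, 0, 0, 0, 0.45],
  [0, 0, 0, 0, 0.45],
])

```text
clock: 3.85
position: [467.5, 361.0, 75.9]
tcp_rot: [1.059, -2.954, 0.001]
force: [-0.3, 0.4, -1.9]
finger_gap: 0.52
gripper_force: 61.7
```

Request:
apply_moves([
  [0, 0, 0, 0, 0.5],
  [0, 0, 0, 0, 0.5],
])

```text
clock: 4.05
position: [469.7, 362.3, 78.3]
tcp_rot: [-1.059, 2.955, 0.001]
force: [0.2, 0.1, -1.7]
finger_gap: 0.526
gripper_force: 41.3
```

Request:
apply_moves([
  [0, 0, 0, 0, 0.515],
  [0, 0, 0, 0, 0.515],
])

```text
clock: 4.25
position: [469.2, 362.0, 77.9]
tcp_rot: [-1.059, 2.956, 0.001]
force: [0.5, -0.5, -2.3]
finger_gap: 0.525
gripper_force: 48.5
```

Request:
apply_moves([
  [0, 0, 0, 0, 0.53],
  [0, 0, 0, 0, 0.53],
])

```text
clock: 4.45
position: [468.8, 361.8, 77.4]
tcp_rot: [-1.06, 2.957, 0.0]
force: [0.8, 0.1, -2.2]
finger_gap: 0.528
gripper_force: 32.4
```

Request:
apply_moves([
  [0, 0, 0, 0, 0.54],
  [0, 0, 0, 0, 0.54],
])

```text
clock: 4.65
position: [468.7, 361.7, 77.2]
tcp_rot: [1.06, -2.957, -0.0]
force: [0.2, 1.2, -2.3]
finger_gap: 0.542
gripper_force: 9.8
```

Run:
```python
from h import *
d=snap('side')
a=d['image'][100:190,190:300,::-1];cv2.imwrite('pics/s2.png',cv2.convertScaleAbs(cv2.resize(a,None,fx=5,fy=5,interpolation=2),alpha=1.6))
go(471.5,359.3,41,219.3)
```

```text
pos [468.7 361.8  77.2] ang 219.4 gap 0.537 F [-0.2  1.  -2.8] gf 9.8 q [ 0.55  0.49 -0.13  0.95  0.   -0.14] t 4.7
tool dx dy dz cm [-0.06 -0.36  3.62] turn rad 0.002
```

View pics/s2.png

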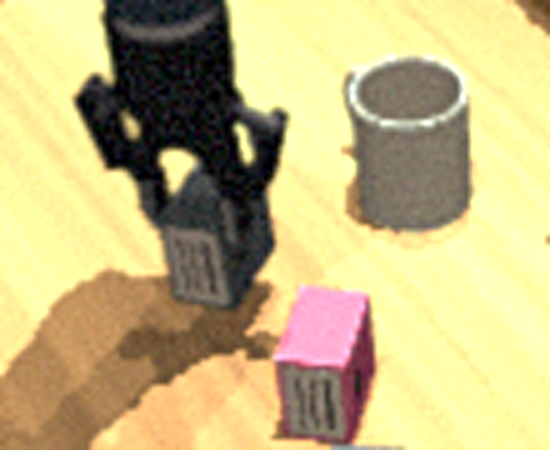

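The slack command drops the grip force to about 10 N and the carton is still held level, label facing the camera at about (195,265) in the crop. I'll ease it a little more and follow the tilt numerically.

Request:
apply_moves([
  [0, 0, 0, 0, 0.545],
  [0, 0, 0, 0, 0.545],
  [0, 0, 0, 0, 0.545],
])

```text
clock: 5.0
position: [469.2, 362.0, 77.6]
tcp_rot: [-1.06, 2.956, 0.0]
force: [-0.0, -0.6, 0.4]
finger_gap: 0.543
gripper_force: 0.0
```

```bash
cat >> h.py <<'E'
def prof(n,x,y,ang,t=14,R=80,f=None):
    "side profile: s along ang, height z; mean brightness/10 per 8 mm cell"
    d=snap(n,f);P=cloud(d).reshape(-1,3);g=d['image'].max(-1).reshape(-1);r=np.radians(ang)
    q=P[:,:2]-[x,y];s=q@[np.cos(r),np.sin(r)];v=q@[-np.sin(r),np.cos(r)]
    k=(abs(v)<t)&(abs(s)<R)&(P[:,2]>4)&(P[:,2]<130)
    for z in range(120,0,-8):
        print(f'{z:4d}',' '.join((lambda m:f'{g[m].mean()/10:3.0f}' if m.any() else '  .')(k&(s>=a)&(s<a+8)&(P[:,2]>=z-8)&(P[:,2]<z)) for a in range(-R,R,8)))
E
python3 - <<'E'
from h import *
go(471.5,359.3,41,219.3)
prof('side',468.7,361.7,39.4)
E
```

```text
pos [469.2 362.   77.6] ang 219.4 gap 0.543 F [-0.  -0.6  0.4] gf 0.0 q [ 0.55  0.49 -0.13  0.95  0.   -0.14] t 5.0
tool dx dy dz cm [-0.01 -0.36  3.66] turn rad 0.002
 120   .   .   .   .   .   .   .   .   .   .   .   .   .   .   .   .   .   .   .   .
 112   .   .   .   .   .   .   .   .   .   .   .   .   .   .   .   .   .   .   .   .
 104   .   .   .   .   .   .   .   .   .   .   .   .   .   .   .   .   .   .   .   .
  96   .   .   .   .   .   .   .   .   .   .   .   .   .   .   .   .   .   .   .   .
  88   .   .   .   .   .   .   .   .   .   .   .   .   .   .   .   .   .   .   .   .
  80   .   .   .   .   .   .   3   3   3   3   4   5   5   6  10   .   .   .   .   .
  72   .   .   .   .   .   8   5   4   3   3   3   4   5   5   6  13   .   .   .   .
  64   .   .   .   .   .   7   8   .   .   .   .   .   .   .   .   .   .   .   .   .
  56   .   .   .   .   .   5   7   .   .   .   .   .   .   .   .   .   .   .   .   .
  48   .   .   .   .   .   7   7   .   .   .   .   .   .   .   .   .   .   .   .   .
  40   .   .   .   .   .   6   7   .   .   .   .   .   .   .   .   .   .   .   .   .
  32   .   .   .   .   .   7   6   .   .   .   .   .   .   .   .   .   .   .   .   .
  24   .   .   .   .   .   6   6   .   .   .   .   .   .   .   .   .   .   .   .   .
  16   .   .   .   .   .   7   7   .   .   .   .   .   .   .   .   .   .   .   .   .
   8  16  17  17   8   .   5   8   .   .   .   .   .   .   .   .   .   .   .   .   .
```

The carton slid down in the grip and stands flat again without turning. I'll rise and measure where it is.

Request:
apply_moves([
  [0, 0, 0, 0, 0.8],
  [0, 0, 0, 0, 1],
  [0, 0, -4, 0, 1],
  [0, 0, -5, 0, 1],
  [0, 0, -5, 0, 1],
  [0, 0, 0, 0, 1],
])

```text
clock: 5.65
position: [472.5, 364.1, 225.5]
tcp_rot: [-1.055, 2.944, 0.005]
force: [0.0, 0.8, 0.4]
finger_gap: 1.001
gripper_force: 0.0
```

Run:
```python
from h import *
for b in boxes(snap('side'))+boxes(snap('top')):
    if b[0][1]<80 and b[0][0][0]>400:print(b[0],b[1],b[2])
go(471.5,359.3,41,219.3)
```

```text
(array([471.6, 361.6], dtype=float32), np.float32(73.8), np.float32(49.3), 35.5) 71.12294407399052 [54. 54. 50.]
(array([498.8, 255.9], dtype=float32), np.float32(74.3), np.float32(46.6), 48.3) 70.37898222649093 [179. 107. 129.]
(array([727.7, 107.1], dtype=float32), np.float32(74.9), np.float32(46.5), 58.9) 70.86555214141751 [180. 108. 131.]
(array([612.7, 100.7], dtype=float32), np.float32(75.4), np.float32(45.5), 60.3) 70.30324994894491 [93. 97. 93.]
(array([449.7, 122.7], dtype=float32), np.float32(72.7), np.float32(46.8), 50.9) 70.70027727213743 [94. 98. 94.]
(array([728.4, 109.7], dtype=float32), np.float32(70.9), np.float32(46.7), 60.4) 70.33899285999486 [160. 123. 130.]
(array([612.4, 101.4], dtype=float32), np.float32(69.7), np.float32(45.9), 60.5) 70.53707382265875 [127. 124. 114.]
(array([497.5, 258.3], dtype=float32), np.float32(70.5), np.float32(46.2), 49.0) 70.18592037473098 [159. 125. 132.]
(array([471.2, 362.8], dtype=float32), np.float32(71.2), np.float32(47.5), 37.3) 70.11679426675619 [73.  69.5 61. ]
(array([448.9, 123.2], dtype=float32), np.float32(70.2), np.float32(45.8), 51.3) 70.45087061709135 [133. 129. 119.]
pos [470.  362.5 219. ] ang 219.4 gap 0.998 F [-0.2 -0.2 -0.1] gf 0.0 q [ 0.55  0.41  0.13  1.28  0.   -0.14] t 5.75
tool dx dy dz cm [ 0.09 -0.34 17.8 ] turn rad 0.002
```

It stands upright, now centred at (471,362.5) with its long axis at about 37°. Next I'll grip it high near the leading (+u) edge and roll it over that bottom edge, using bench friction with a slight downward bias.

Run:
```python
from h import *
go(488.8,375.9,58,217.5)
```

```text
pos [470.  362.5 219. ] ang 219.4 gap 0.998 F [-0.2 -0.2 -0.1] gf 0.0 q [ 0.55  0.41  0.13  1.28  0.   -0.14] t 5.75
tool dx dy dz cm [-2.31 -0.08 16.1 ] turn rad 0.034
```

Request:
apply_moves([
  [-2.3, -0.1, 4.5, 0.034, 1],
  [0, 0, 4.5, 0, 1],
  [0, 0, 4.5, 0, 1],
  [0, 0, 2.6, 0, 1],
  [0, 0, 0, 0, 0.5],
  [0, 0, 0, 0, 0.5],
  [0, 0, 0, 0, 0.5],
  [0, 0, 0, 0, 0.51],
])

```text
clock: 6.55
position: [488.5, 376.4, 58.9]
tcp_rot: [-1.008, 2.971, 0.002]
force: [0.5, -0.1, 1.0]
finger_gap: 0.51
gripper_force: 0.0
```

Request:
apply_moves([
  [0, 0, 0.3, 0, 0.51],
  [-0.65, 0, 0, 0, 0.51],
  [-0.65, 0, 0, 0, 0.51],
  [-1, 0, 0.1, 0, 0.51],
  [-1, 0, 0.25, 0, 0.51],
  [0, 0, 0, 0, 0.51],
])

```text
clock: 7.15
position: [521.4, 399.5, 57.3]
tcp_rot: [-1.003, 2.958, 0.003]
force: [4.4, 0.8, 17.2]
finger_gap: 0.508
gripper_force: 9.9
```

Run:
```python
from h import *
go(488.8,375.9,58,217.5)
prof('side',488.8,375.9,37.5)
```

```text
pos [521.4 399.5  57.3] ang 217.5 gap 0.508 F [ 4.4  0.8 17.2] gf 9.9 q [ 0.56  0.61  0.03  0.97 -0.   -0.1 ] t 7.15
tool dx dy dz cm [ 4.02  0.12 -0.07] turn rad -0.0
 120   .   .   .   .   .   .   .   .   .   .   .   .   .   .   .   .   .   .   .   .
 112   .   .   .   .   .   .   .   .   .   .   .   .   .   .   .   .   .   .   .   .
 104   .   .   .   .   .   .   .   .   4   .   .   .   .   .   .   .   .   .   .   .
  96   .   .   .   .   .   .   .  10   8   4   4   .   .   .   .   .   .   .   .   .
  88   .   .   .   .   .   .   .   8   8   .   .   2   3   .   .   .   .   .   .   .
  80   .   .   .   .   .   .  11   8   8   .   .   .   3   3   .   .   .   .   .   .
  72   .   .   .   .   .   .  10  10   .   .   .   .   .   .   5   7   .   .   .   .
  64   .   .   .   .   .  10   9  11   .   .   .   .   .   .   .   9  11   .   .   .
  56   .   .   .   .  12  10  11   .   .   .   .   .   .   .   .   .   .   .   .   .
  48   .   .   .   6  11  12   .   .   .   .   .   .   .   .   .   .   .   .   .   .
  40   .   .   .   .   7  10   .   .   .   .   .   .   .   .   .   .   .   .   .   .
  32   .   .   .   .   .   .   .   .   .   .   .   .   .   .   .   .   .   .   .   .
  24   .   .   .   .   .   .   .   .   .   .   .   .   .   .   .   .   .   .   .   .
  16   .   .  18   .   7   .   .   .   .   .   .   .   .   .   .   .   .   .   .   .
   8  17  16  17   .   6   7   7   .   .   .   .   .   .   .   .   .   .   .   .  18
```

The profile shows it rolling well, about 30° over, with the label face tilted and rising. I'll continue the arc over the edge.

Request:
apply_moves([
  [-1, 0, 0.15, 0, 0.51],
  [-1, 0, 0.5, 0, 0.51],
  [-0.8, 0, 0.7, 0, 0.51],
  [-0.4, 0, 0.4, 0, 0.51],
  [0, 0, 0, 0, 0.51],
])

```text
clock: 7.7
position: [542.0, 416.9, 35.2]
tcp_rot: [-1.007, 2.968, 0.002]
force: [1.5, 0.5, 1.6]
finger_gap: 0.514
gripper_force: 1.5
```

Run:
```python
from h import *
go(488.8,375.9,58,217.5)
prof('side',488.8,375.9,37.5)
```

```text
pos [542.  416.9  35.2] ang 217.5 gap 0.514 F [1.5 0.5 1.6] gf 1.5 q [ 0.56  0.69  0.11  0.98 -0.   -0.09] t 7.7
tool dx dy dz cm [ 6.72 -0.02 -2.28] turn rad -0.0
 120   .   .   .   .   .   .   .   .   .   .   .   .   .   .   .   .   .   .   .   .
 112   .   .   .   .   .   .   .   .   .   .   .   .   .   .   .   .   .   .   .   .
 104   .   .   .   .   .   .   .   .   .   .   .   .   .   .   .   .   .   .   .   .
  96   .   .   .   .   .   .   .   .   .   .   .   7   7   8   7   3   .   .   .   .
  88   .   .   .   .   .   .   .   .   .  14  10  10   8   9  10   .   .   .   .   .
  80   .   .   .   .   .   .   .  18  14  11  11   6   7   .   .   .   .   .   .   .
  72   .   .   .   .   .   .   4  11  13  10  17   .   .   .   .   .   .   .   .   .
  64   .   .   .   .   .   .   .   4   9   .   .   .   .   .   .   .   .   .   .   .
  56   .   .   .   .   .   .   .   3   .   .   .   .   .   .   .   .   .   .   .   .
  48   .   .   .   .   .   .   .   3   3   .   .   .   .   .   .   .   .   .   .   .
  40   .   .   .   .   .   .   .   .   3   .   .   .   .   .   .   .   .   .   .   .
  32   .   .   .   .   .   .   .   .   3   3   .   .   .   .   .   .   .   .   .   .
  24   .   .   .   .   .   .   .   .   .   3   .   .   .   .   .   .   .   .   .   .
  16   .   .   .   .   .   .   .   .   .   3   .   .   .   .   .   .   .   .   .   .
   8  17  16  17  17  16  15  11   6   7   6   3   .   .   .   .   .   .   .   .   .
```

It's about 65° over, so I'll open and let it fall flat, then rise and measure.

Request:
apply_moves([
  [0, 0, 0, 0, 0.7],
  [0, 0, 0, 0, 1],
  [0, 0, 0, 0, 1],
  [0, 0, 0, 0, 1],
  [0, 0, -4, 0, 1],
  [0, 0, -5, 0, 1],
  [0, 0, -5, 0, 1],
  [0, 0, 0, 0, 1],
])

```text
clock: 8.55
position: [542.2, 417.4, 181.7]
tcp_rot: [-1.005, 2.962, 0.005]
force: [0.4, 0.2, 0.8]
finger_gap: 1.001
gripper_force: 0.0
```

Run:
```python
from h import *
for b in boxes(snap('side','s3.png'))+boxes(snap('top')):
    if b[0][1]<80 and b[0][0][0]>400:print(b[0],b[1],b[2])
go(471.5,359.3,41,219.3)
```

```text
(array([512.8, 384.5], dtype=float32), np.float32(71.1), np.float32(53.0), 9.3) 71.32587034526668 [99. 91. 78.]
(array([498.2, 256.2], dtype=float32), np.float32(74.4), np.float32(46.5), 48.2) 71.23515164161343 [180. 108. 130.]
(array([727.4, 105.9], dtype=float32), np.float32(76.5), np.float32(46.5), 61.3) 70.81501028871521 [181. 108. 132.]
(array([613. , 100.7], dtype=float32), np.float32(75.6), np.float32(45.6), 60.2) 70.63230102965184 [94. 97. 93.]
(array([449.1, 122.2], dtype=float32), np.float32(75.8), np.float32(46.5), 51.3) 70.51280471302205 [95. 98. 94.]
(array([728.7, 110. ], dtype=float32), np.float32(71.2), np.float32(46.4), 61.2) 70.10605413131461 [161. 125. 131.]
(array([612.4, 101.6], dtype=float32), np.float32(70.0), np.float32(46.1), 60.4) 70.40016550989449 [128. 125. 115.]
(array([512. , 383.9], dtype=float32), np.float32(70.2), np.float32(46.9), 10.2) 70.60733103794608 [107. 100.  88.]
(array([497.6, 258.2], dtype=float32), np.float32(70.2), np.float32(46.0), 49.0) 70.84440979290287 [160. 126. 133.]
(array([448.7, 123.1], dtype=float32), np.float32(70.2), np.float32(46.2), 51.1) 70.31480357940055 [134. 130. 120.]
pos [539.4 415.6 174.6] ang 217.5 gap 1.003 F [-0.6 -0.4 -0.4] gf 0.0 q [ 0.56  0.62  0.34  1.3   0.   -0.09] t 8.65
tool dx dy dz cm [ 8.83 -0.06 13.36] turn rad -0.032
```

Carton A is flat at (512,384), yaw 10°. I'll pick it up at its centre.

Run:
```python
from h import *
go(512.2,384,46,190.2)
```

```text
pos [539.4 415.6 174.6] ang 217.5 gap 1.003 F [-0.6 -0.4 -0.4] gf 0.0 q [ 0.56  0.62  0.34  1.3   0.   -0.09] t 8.65
tool dx dy dz cm [ 3.24 -2.63 12.86] turn rad 0.476
```

Request:
apply_moves([
  [0, 0, -1, 0.12, 1],
  [0, 0, -1, 0.12, 1],
  [0, 0, 0, 0.12, 1],
  [0, 0, 0, 0.116, 1],
  [0, 0, 0, 0, 1],
  [0, 0, 0, 0, 1],
])

```text
clock: 9.25
position: [537.6, 414.4, 190.7]
tcp_rot: [0.283, -3.126, 0.002]
force: [-0.8, 0.9, 0.2]
finger_gap: 1.001
gripper_force: 0.0
```

Run:
```python
from h import *
go(512.2,384,46,190.2)
```

```text
pos [537.6 414.4 190.7] ang 190.3 gap 1.001 F [-0.8  0.9  0.2] gf 0.0 q [0.56 0.62 0.39 1.34 0.   0.38] t 9.25
tool dx dy dz cm [ 3.04 -2.54 14.47] turn rad 0.003
```

View pics/s3.png

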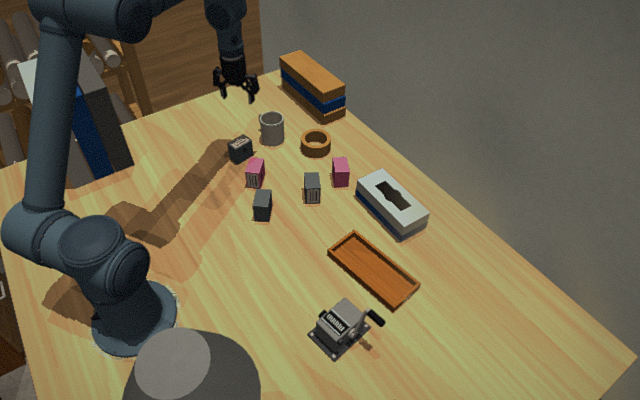

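The side view shows A's striped label facing up at (240,147). I'll grip and lift it.

Request:
apply_moves([
  [1.5, -1.3, 4, 0, 1],
  [1.5, -1.2, 4.5, 0, 1],
  [0, 0, 4.5, 0, 1],
  [0, 0, 1.4, 0, 1],
  [0, 0, 0, 0, 0.3],
  [0, 0, 0, 0, 0.3],
  [0, 0, 0, 0, 0.3],
  [0, 0, 0, 0, 0.3],
])

```text
clock: 10.05
position: [515.2, 386.1, 50.9]
tcp_rot: [-0.28, 3.125, 0.003]
force: [0.5, -0.6, 2.9]
finger_gap: 0.514
gripper_force: 61.7
```

Request:
apply_moves([
  [0, 0, 0, 0, 0.3],
  [0, 0, -4, 0, 0.3],
  [0, 0, -5, 0, 0.3],
  [0, 0, -5, 0.04, 0.3],
  [0, 0, 0, 0, 0.3],
])

```text
clock: 10.55
position: [517.4, 387.7, 197.7]
tcp_rot: [-0.216, 3.121, 0.011]
force: [0.9, 1.2, -2.3]
finger_gap: 0.516
gripper_force: 62.5
```

Run:
```python
from h import *
go(601.2,-293.3,54,188.2)
```

```text
pos [517.4 387.7 197.7] ang 187.9 gap 0.516 F [ 0.9  1.2 -2.3] gf 62.5 q [0.54 0.52 0.24 1.28 0.   0.41] t 10.55
tool dx dy dz cm [  1.42 -68.6   14.37] turn rad -0.005
```

Request:
apply_moves([
  [0.1, -4.9, 0, 0, 0.3],
  [0.1, -4.9, 0, 0, 0.3],
  [0.1, -4.9, 0, 0, 0.3],
  [0.1, -4.9, 0, 0, 0.3],
  [0.1, -4.9, 0, 0, 0.3],
  [0.1, -4.9, 0, 0, 0.3],
  [0.1, -4.9, 0, 0, 0.3],
  [0.1, -4.9, 0, 0, 0.3],
])

```text
clock: 11.35
position: [559.0, -6.1, 188.1]
tcp_rot: [0.218, -3.133, -0.001]
force: [0.7, 0.6, -1.5]
finger_gap: 0.516
gripper_force: 62.6
```

Request:
apply_moves([
  [0.1, -4.9, 0, 0, 0.3],
  [0.1, -4.9, 0, 0, 0.3],
  [0.1, -4.9, 0, 0, 0.3],
  [0.1, -4.9, 0, 0, 0.3],
  [0.1, -4.9, 0, 0, 0.3],
  [0.1, -4.9, 0, 0, 0.3],
  [0, 0, 0, 0, 0.3],
  [0, 0, 0, 0, 0.3],
])

```text
clock: 12.15
position: [593.5, -297.3, 187.1]
tcp_rot: [0.214, -3.133, -0.003]
force: [-0.6, 0.0, -1.9]
finger_gap: 0.511
gripper_force: 62.8
```

Run:
```python
from h import *
go(601.2,-293.3,54,188.2)
d=snap('top')
P=cloud(d);sl=(slice(185,235),slice(350,440));Q=P[sl];m=(Q[...,2]>14)&(Q[...,2]<40);print('tray rim',rect(Q[m][:,:2]))
prof('side',601.2,-293.3,8.2)
```

```text
pos [ 593.5 -297.3  187.1] ang 187.8 gap 0.511 F [-0.6  0.  -1.9] gf 62.8 q [-0.56  0.58  0.31  1.31  0.   -0.7 ] t 12.15
tool dx dy dz cm [-0.82  0.28 13.31] turn rad -0.007
tray rim (array([ 587.9, -203. ], dtype=float32), np.float32(206.4), np.float32(109.3), 98.5)
 120   .   .   .   .   .   .   .   .   .   .   .   .   .   .   .   .   .   .   .   .
 112   .   .   .   .   .   .   .   .   .   .   .   .   .   .   .   .   .   .   .   .
 104   .   .   .   .   .   .   .   .   .   .   .   .   .   .   .   .   .   .   .   .
  96   .   .   .   .   .   .   .   .   .   .   .   .   .   .   .   .   .   .   .   .
  88   .   .   .   .   .   .   .   .   .   .   .   .   .   .   .   .   .   .   .   .
  80   .   .   .   .   .   .   .   .   .   .   .   .   .   .   .   .   .   .   .   .
  72   .   .   .   .   .   .   .   .   .   .   .   .   .   .   .   .   .   .   .   .
  64   .   .   .   .   .   .   .   .   .   .   .   .   .   .   .   .   .   .   .   .
  56   .   .   .   .   .   .   .   .   .   .   .   .   .   .   .   .   .   .   .   .
  48   .   .   .   .   .   .   .   .   .   .   .   .   .   .   .   .   .   .   .   .
  40   .   .   .   .   .   .   .   .   .   .   .   .   .   .   .   .   .   .   .   .
  32   .   .   .   9  10   .   .   .   .   .   .   .   .   .   .  14  18   .   .   .
  24   .   .   .   7   9   .   .   .   .   .   .   .   .   .   .   8  13   .   .   .
  16   .   .   .   7   .   9   9  10  10   8   9  16  18  18  18   8   7   .   .   .
   8  17   .  13   7   .   8   9  10   8   9   9  13  18  18  18  15  10   .   .   .
```

Request:
apply_moves([
  [-0.5, 0.3, 4, 0, 0.3],
  [-0.5, 0, 4, 0, 0.3],
  [0, 0, 3, 0, 0.3],
  [0, 0, 1.2, 0, 0.3],
  [0, 0, 0, 0, 0.3],
  [0, 0, 0, 0, 0.3],
])

```text
clock: 12.85
position: [604.5, -291.7, 68.3]
tcp_rot: [-0.218, 3.132, -0.002]
force: [-0.3, -0.5, -1.6]
finger_gap: 0.515
gripper_force: 62.8
```

Run:
```python
from h import *
go(601.2,-293.3,54,188.2)
prof('side',601.2,-293.3,8.2)
```

```text
pos [ 604.5 -291.7   68.3] ang 188.0 gap 0.515 F [-0.3 -0.5 -1.6] gf 62.8 q [-0.54  0.64  0.12  1.04  0.   -0.68] t 12.85
tool dx dy dz cm [ 0.35 -0.11  1.43] turn rad -0.004
 120   .   .   .   .   .   .   .   .   .   .   .   .   .   .   .   .   .   .   .   .
 112   .   .   .   .   .   .   .   .   .   .   .   .   .   .   .   .   .   .   .   .
 104   .   .   .   .   .   .   .   .   .   .   .   .   .   .   .   .   .   .   .   .
  96   .   .   .   .   .   5  10  11  10   9   9   9  10  10   .   .   .   .   .   .
  88   .   .   .   .   .   5   8  12  11  10   8   9   9  12   .   .   .   .   .   .
  80   .   .   .   .   .   4   5   .   .   .   .   .   .   .   .   .   .   .   .   .
  72   .   .   .   .   .   4   5   .   .   .   .   .   .   .   .   .   .   .   .   .
  64   .   .   .   .   .   4   5   .   .   .   .   .   .   .   .   .   .   .   .   .
  56   .   .   .   .   .   4   4   .   .   .   .   .   .   .   .   .   .   .   .   .
  48   .   .   .   .   .   4   5   .   .   .   .   .   .   .   .   .   .   .   .   .
  40   .   .   .   .   .   4   .   .   .   .   .   .   .   .   .   .   .   .   .   .
  32   .   .   .   9  10   4   5   .   .   .   .   .   .   .   .   .   .   .   .   .
  24   .   .   .   7   8   5   4   .   .   .   .   .   .   .   .   .   .   .   .   .
  16   .   .   .   6   .   8   6   .   .   .   .   .   .   .   .   .   .   .   .   .
   8  17  14   .   8   .   9   7   .   .   .   .   .   .   .   .   .   .   .   .   .
```

Carton A is centred over its slot. I'll lower it 1.3 cm and release.

Request:
apply_moves([
  [0, 0, 0.7, 0, 0.3],
  [0, 0, 0.7, 0, 0.3],
  [0, 0, 0, 0, 0.3],
  [0, 0, 0, 0, 0.65],
  [0, 0, 0, 0, 0.68],
  [0, 0, -3, 0, 0.68],
  [0, 0, -4, 0, 0.7],
  [0, 0, -4, 0, 1],
])

```text
clock: 13.7
position: [602.9, -291.5, 162.9]
tcp_rot: [0.217, -3.132, -0.002]
force: [0.2, -1.1, -0.9]
finger_gap: 0.851
gripper_force: 0.0
```

Request:
apply_moves([
  [0, 3, -3, 0, 1],
  [0, 4.9, 0, 0, 1],
  [0, 4.9, 0, 0, 1],
  [0, 4.9, 0, 0, 1],
  [0, 4.9, 0, 0, 1],
  [0, 4.9, 0, 0, 1],
  [0, 4.9, 0, 0, 1],
  [0, 0, 0, 0, 1],
])

```text
clock: 14.5
position: [557.4, 34.6, 192.6]
tcp_rot: [0.229, -3.132, -0.004]
force: [-0.4, -0.0, 0.5]
finger_gap: 0.997
gripper_force: 0.0
```

Run:
```python
from h import *
for b in boxes(snap('side','s4.png'))+boxes(snap('top')):
    if b[0][1]<80 and b[0][0][0]>400:print(b[0],b[1],b[2])
# B: u at 60.5, P=center+22u ; tool x=240.5
u=np.array([np.cos(np.radians(60.5)),np.sin(np.radians(60.5))])
print(np.array([612.4,101.5])+22*u)
go(*(np.array([612.4,101.5])+22*u),58,240.5)
```

```text
(array([849.1, 649.8], dtype=float32), np.float32(68.5), np.float32(7.7), 90.0) 91.64168840366342 [27. 36. 44.]
(array([498.4, 256.2], dtype=float32), np.float32(76.5), np.float32(46.1), 46.0) 70.8057598369919 [185. 111. 135.]
(array([728.4, 108. ], dtype=float32), np.float32(75.6), np.float32(46.4), 60.5) 70.97277328984273 [186. 110. 133.]
(array([612.6, 100.6], dtype=float32), np.float32(77.8), np.float32(45.7), 61.3) 70.64075066766625 [88. 92. 89.]
(array([449.3, 121.4], dtype=float32), np.float32(74.0), np.float32(46.8), 50.7) 70.59869273847902 [54. 55. 55.]
(array([ 603.2, -295.7], dtype=float32), np.float32(73.4), np.float32(47.9), 7.8) 76.40935146337414 [145. 152. 146.]
(array([ 604. , -293.9], dtype=float32), np.float32(70.7), np.float32(45.1), 8.0) 76.263175704066 [139. 140. 133.]
(array([497.8, 258.3], dtype=float32), np.float32(70.0), np.float32(46.2), 48.5) 70.53689714342758 [155. 121. 128.]
[623.23331832 120.64782531]
pos [558.7  30.1 192.6] ang 188.1 gap 1.001 F [-0.  -0.7  0.1] gf 0.0 q [-0.06  0.35 -0.03  1.19 -0.   -0.2 ] t 14.6
tool dx dy dz cm [-11.06  -1.15  13.46] turn rad -0.915
```

Carton A stands in the tray at (604,-294), top at 76 mm, angle 8°, as wanted. Now carton B: same roll, with a narrower opening to keep clear of the pink carton.

Request:
apply_moves([
  [0, 0, 0, -0.131, 0.78],
  [0, 0, 0, -0.131, 0.78],
  [0, 0, 0, -0.131, 0.78],
  [0, 0, 0, -0.131, 0.78],
  [0, 0, 0, -0.131, 0.78],
  [0, 0, 0, -0.131, 0.78],
  [0, 0, 0, -0.129, 0.78],
  [0, 0, 0, 0, 0.78],
])

```text
clock: 15.4
position: [559.3, 27.2, 192.5]
tcp_rot: [1.575, -2.718, 0.0]
force: [-0.2, -0.8, -0.2]
finger_gap: 0.776
gripper_force: 0.0
```

Request:
apply_moves([
  [-3.7, -0.4, 0, 0, 0.78],
  [-3.7, -0.4, 0, 0, 0.78],
  [-3.7, -0.3, 3, 0, 0.78],
  [0, 0, 2, 0, 0.78],
  [0, 0, 0, 0, 0.78],
  [0, 0, 0, 0, 0.78],
])

```text
clock: 16.0
position: [623.1, 118.9, 142.5]
tcp_rot: [1.574, -2.717, -0.001]
force: [-0.4, -0.3, 0.2]
finger_gap: 0.778
gripper_force: 0.0
```

Run:
```python
from h import *
go(623.2,120.6,58,240.5)
```

```text
pos [623.1 118.9 142.5] ang 240.2 gap 0.778 F [-0.4 -0.3  0.2] gf 0.0 q [ 0.09  0.53  0.11  1.16 -0.   -0.96] t 16.0
tool dx dy dz cm [-0.16  0.07  8.45] turn rad -0.006
```

Request:
apply_moves([
  [-0.15, 0.05, 4, 0, 0.78],
  [0, 0, 3, 0, 0.78],
  [0, 0, 1.3, 0, 0.78],
  [0, 0, 0, 0, 0.5],
  [0, 0, 0, 0, 0.5],
  [0, 0, 0, 0, 0.5],
  [0, 0, 0, 0, 0.51],
])

```text
clock: 16.7
position: [625.2, 121.6, 61.6]
tcp_rot: [-1.577, 2.713, -0.002]
force: [0.0, -0.2, 0.1]
finger_gap: 0.511
gripper_force: 0.0
```

Request:
apply_moves([
  [0, 0, 0.3, 0, 0.51],
  [-0.65, 0, 0, 0, 0.51],
  [-0.65, 0, 0, 0, 0.51],
  [-1, 0, 0.1, 0, 0.51],
  [-1, 0, 0.25, 0, 0.51],
  [0, 0, 0, 0, 0.51],
])

```text
clock: 17.3
position: [643.9, 153.3, 57.0]
tcp_rot: [-1.577, 2.706, -0.0]
force: [-0.3, 3.3, 13.7]
finger_gap: 0.507
gripper_force: 6.7
```

Run:
```python
from h import *
go(623.2,120.6,58,240.5)
prof('side',623.2,120.6,60.5)
```

```text
pos [643.9 153.3  57. ] ang 240.5 gap 0.507 F [-0.3  3.3 13.7] gf 6.7 q [ 0.14  0.63  0.06  0.99  0.   -0.92] t 17.3
tool dx dy dz cm [ 3.87  0.19 -0.1 ] turn rad -0.001
 120   .   .   .   .   .   .   .   .   .   .   .   .   .   .   .   .   .   .   .   .
 112   .   .   .   .   .   .   .   .   .   .   .   .   .   .   .   .   .   .   .   .
 104   .   .   .   .   .   .   .   8   9   .   .   .   .   .   .   .   .   .   .   .
  96   .   .   .   .   .   .  15  14   9   7   .   .   .   .   .   .   .   .   .   .
  88   .   .   .   .   .   .  15  13  15   7   6   3   .   .   .   .   .   .   .   .
  80   .   .   .   .   .   .  12  12   .   .   .   .   3   3   .   .   .   .   .   .
  72   .   .   .   .   .  12  12  15   .   .   .   .   .   3   6   6   .   .   .   .
  64   .   .   .   .  15  12  13   .   .   .   .   .   .   .   .   7   .   .   .   .
  56   .   .   .   .  12  12   .   .   .   .   .   .   .   .   .   .   .   .   .   .
  48   .   .   .   .  15  13   .   .   .   .   .   .   .   .   .   .   .   .   .   .
  40   .   .   .   .   9  16   .   .   .   .   .   .   .   .   .   .   .   .   .   .
  32   .   .   .   .   .   .   .   .   .   .   .   .   .   .   .   .   .   .   .   .
  24   .   .   .   .   .   .   .   .   .   .   .   .   .   .   .   .   .   .   .   .
  16   .   .   .   .   .   .   .   .   .   .   .   .   .   .   .   .   .   .   .   .
   8  18  18   .  18   9   8   8   7   .   .   .   .   .   .   .   .   .   .   .   .
```

B is rolling exactly the same way, so I'll continue the arc, release with a limited opening and rise.

Request:
apply_moves([
  [-1, 0, 0.15, 0, 0.51],
  [-1, 0, 0.5, 0, 0.51],
  [-0.8, 0, 0.7, 0, 0.51],
  [-0.4, 0, 0.4, 0, 0.51],
  [0, 0, 0, 0, 0.51],
  [0, 0, 0, 0, 0.6],
  [0, 0, 0, 0, 0.72],
  [0, 0, 0, 0, 0.72],
])

```text
clock: 18.15
position: [655.0, 177.3, 35.2]
tcp_rot: [1.577, -2.715, -0.0]
force: [0.4, 0.1, -1.0]
finger_gap: 0.721
gripper_force: 0.0
```

Request:
apply_moves([
  [0, 0, 0, 0, 0.72],
  [0, 0, -4, 0, 0.72],
  [0, 0, -4.5, 0, 0.72],
  [0, 0, -4.5, 0, 0.9],
  [0, 0, -1, 0, 0.9],
  [0, 0, 0, 0, 0.9],
])

```text
clock: 18.75
position: [657.6, 178.0, 178.5]
tcp_rot: [-1.576, 2.712, -0.003]
force: [-0.4, -0.6, -0.3]
finger_gap: 0.899
gripper_force: 0.0
```

Run:
```python
from h import *
for b in boxes(snap('side','s5.png'))+boxes(snap('top')):
    if b[0][1]<80 and b[0][0][0]>400:print(b[0],b[1],b[2])
go(650,160,58,240.5)
```

```text
(array([925.4, 379.2], dtype=float32), np.float32(53.1), np.float32(15.8), 2.5) 92.45188779835821 [34. 49. 69.]
(array([498.1, 256.2], dtype=float32), np.float32(76.9), np.float32(47.2), 47.1) 70.78506215173032 [180. 103. 124.]
(array([728.2, 107.4], dtype=float32), np.float32(71.9), np.float32(46.5), 60.2) 70.94171605845635 [182. 109. 133.]
(array([643.9, 153.5], dtype=float32), np.float32(74.2), np.float32(45.3), 58.6) 71.44082263228047 [107. 101.  92.]
(array([448.8, 121.6], dtype=float32), np.float32(70.4), np.float32(47.2), 50.5) 70.563659934154 [86.5 89.  86. ]
(array([ 603.9, -295.2], dtype=float32), np.float32(72.1), np.float32(48.3), 8.0) 76.23867082001716 [142. 149. 143.]
(array([728.6, 110.1], dtype=float32), np.float32(71.1), np.float32(45.9), 61.3) 70.09013764479567 [157. 121. 128.]
(array([644.2, 155.2], dtype=float32), np.float32(70.6), np.float32(45.8), 56.7) 70.43125041621765 [122. 117. 102.]
(array([ 604.2, -293.5], dtype=float32), np.float32(70.6), np.float32(44.3), 8.2) 76.47463477413962 [143. 144. 137.]
(array([448.8, 123. ], dtype=float32), np.float32(69.6), np.float32(45.8), 51.2) 70.26127412126368 [122. 117. 106.]
pos [655.2 177.7 174.2] ang 240.3 gap 0.899 F [ 0.4 -0.5 -0.9] gf 0.0 q [ 0.17  0.62  0.34  1.3  -0.   -0.88] t 18.85
tool dx dy dz cm [ 1.8  -0.42 11.62] turn rad -0.003
```

B landed flat at (644,155), angle 57.5°. I'll pick it up.

Request:
apply_moves([
  [0, 0, 0, 0.049, 0.78],
  [2.5, -0.3, 1, 0, 0.78],
  [0, 0, 4, 0, 0.78],
  [0, 0, 4.5, 0, 0.78],
  [0, 0, 3.3, 0, 0.78],
  [0, 0, 0, 0, 0.3],
  [0, 0, 0, 0, 0.3],
  [0, 0, 0, 0, 0.3],
])

```text
clock: 19.65
position: [645.7, 155.5, 48.8]
tcp_rot: [-1.511, 2.753, -0.0]
force: [0.5, -0.4, -1.1]
finger_gap: 0.523
gripper_force: 62.9
```

Request:
apply_moves([
  [0, 0, 0, 0, 0.3],
  [0, 0, -4, 0, 0.3],
  [0, 0, -5, 0, 0.3],
  [0, 0, -5, 0.143, 0.3],
  [0, 0, 0, 0.143, 0.3],
  [0, 0, 0, 0.143, 0.3],
  [0, 0, 0, 0.143, 0.3],
  [0, 0, 0, 0.143, 0.3],
])

```text
clock: 20.45
position: [645.7, 155.5, 189.6]
tcp_rot: [-0.443, 3.107, 0.0]
force: [-0.3, 0.3, -2.3]
finger_gap: 0.523
gripper_force: 63.0
```

Run:
```python
from h import *
go(591.2,-224,54,188.2)
d=snap('side','s6.png')
```

```text
pos [645.7 155.5 189.6] ang 196.2 gap 0.523 F [-0.3  0.3 -2.3] gf 63.0 q [ 0.14  0.57  0.31  1.31  0.   -0.14] t 20.45
tool dx dy dz cm [ 10.81 -36.79  13.56] turn rad 0.14
```

View pics/s6.png

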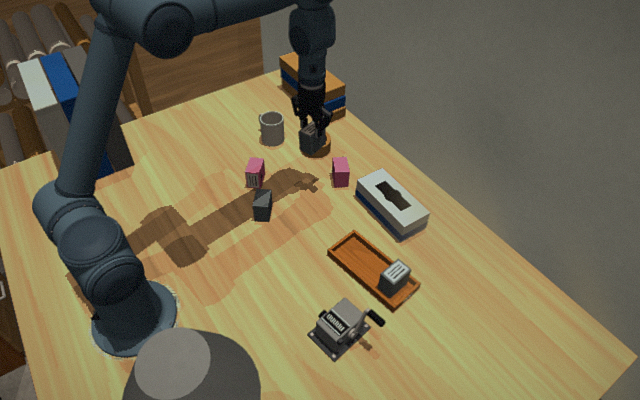

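A is in the tray with its label up at (397,270), and B is held clear at about (313,135). I'll carry it to the middle slot.

Request:
apply_moves([
  [0, 0, 0, 0.14, 0.3],
  [1.5, -4.6, 0, 0, 0.3],
  [1.5, -4.6, 0, 0, 0.3],
  [1.5, -4.6, 0, 0, 0.3],
  [1.5, -4.6, 0, 0, 0.3],
  [1.5, -4.6, 0, 0, 0.3],
  [1.5, -4.6, 0, 0, 0.3],
  [1.5, -4.6, 0, 0, 0.3],
])

```text
clock: 21.3
position: [589.1, -180.7, 189.2]
tcp_rot: [-0.238, 3.13, -0.002]
force: [0.8, 0.3, -2.6]
finger_gap: 0.528
gripper_force: 63.0
```

Request:
apply_moves([
  [0, -4.6, 0, 0, 0.3],
  [0, 0, 3, 0, 0.3],
  [0, 0, 3, 0, 0.3],
  [0, 0, 3, 0, 0.3],
  [0, 0, 2.5, 0, 0.3],
  [0, 0, 0, 0, 0.3],
  [0, 0, 0, 0, 0.3],
])

```text
clock: 22.0
position: [596.1, -224.3, 73.7]
tcp_rot: [-0.236, 3.132, -0.0]
force: [0.6, -0.9, -2.0]
finger_gap: 0.524
gripper_force: 63.0
```

Run:
```python
from h import *
go(591.2,-224,54,188.2)
prof('side',591.2,-224,8.2)
```

```text
pos [ 596.1 -224.3   73.7] ang 188.6 gap 0.524 F [ 0.6 -0.9 -2. ] gf 63.0 q [-0.46  0.58  0.01  1.    0.   -0.61] t 22.0
tool dx dy dz cm [0.48 0.1  1.97] turn rad 0.007
 120   .   .   .   .   .   .   .   .   .   .   .   .   .   .   .   .   .   .   .   .
 112   .   .   .   .   .   .   5  11  11   8   7   7  10   .   .   .   .   .   .   .
 104   .   .   .   .   .   .   5  10  10   8   8   8  10  12   .   .   .   .   .   .
  96   .   .   .   .   .   .   4   .   .   .   .   .   .   .   .   .   .   .   .   .
  88   .   .   .   .   .   .   4   .   .   .   .   .   .   .   .   .   .   .   .   .
  80   .   .   .   .   .   .   4   .   .   .   .   .   .   .   .   .   .   .   .   .
  72   .   .   .   .   .   .   4   .   .   .   .   .   .   .   .   .   .   .   .   .
  64   .   .   .   .   .   .   4   .   .   .   .   .   .   .   .   .   .   .   .   .
  56   .   .   .   .   .   .   4   .   .   .   .   .   .   .   .   .   .   .   .   .
  48   .   .   .   .   .   .   4   .   .   .   .   .   .   .   .   .   .   .   .   .
  40   .   .   .   .   .   .   4   .   .   .   .   .   .   .   .   .   .   .   .   .
  32   .   .   .   8  10   .   5   4   .   .   .   .   .   .   .   .   .   .   .   .
  24   .   .   .   6  10   .   .   .   .   .   .   .   .   .   .   .   .   .   .   .
  16   .   .   7   6   .   9   9   7   .   .   .   .   .   .   .   .   .   .   .   .
   8  18  15   .   7   .   9   9   7   6   .   .   .   .   .   .   .   .   .   .   .
```

Request:
apply_moves([
  [0, 0, 1, 0, 0.3],
  [0, 0, 0.9, 0, 0.3],
  [0, 0, 0, 0, 0.3],
  [0, 0, 0, 0, 0.3],
])

```text
clock: 22.45
position: [595.5, -224.0, 53.4]
tcp_rot: [0.234, -3.132, -0.001]
force: [-0.7, -0.5, -1.2]
finger_gap: 0.524
gripper_force: 63.0
```

Run:
```python
from h import *
go(591.2,-224,54,188.2)
prof('side',591.2,-224,8.2)
```

```text
pos [ 595.5 -224.    53.4] ang 188.6 gap 0.524 F [-0.7 -0.5 -1.2] gf 63.0 q [-0.46  0.59 -0.02  0.96  0.   -0.61] t 22.45
tool dx dy dz cm [ 0.43  0.06 -0.06] turn rad 0.006
 120   .   .   .   .   .   .   .   .   .   .   .   .   .   .   .   .   .   .   .   .
 112   .   .   .   .   .   .   .   .   .   .   .   .   .   .   .   .   .   .   .   .
 104   .   .   .   .   .   .   .   .   .   .   .   .   .   .   .   .   .   .   .   .
  96   .   .   .   .   .   .   .   .   .   4   .   .   .   .   .   .   .   .   .   .
  88   .   .   .   .   .   .   5  11  10   8   8   8  10   6   .   .   .   .   .   .
  80   .   .   .   .   .   .   4   9  12   6  10   9  11  13   .   .   .   .   .   .
  72   .   .   .   .   .   .   4   .   .   .   .   .   .   .   .   .   .   .   .   .
  64   .   .   .   .   .   .   4   .   .   .   .   .   .   .   .   .   .   .   .   .
  56   .   .   .   .   .   .   4   .   .   .   .   .   .   .   .   .   .   .   .   .
  48   .   .   .   .   .   .   4   .   .   .   .   .   .   .   .   .   .   .   .   .
  40   .   .   .   8   .   .   4   .   .   .   .   .   .   .   .   .   .   .   .   .
  32   .   .   .   9   8   .   4   .   .   .   .   .   .   .   .   .   .   .   .   .
  24   .   .   .   7   9   .   4   .   .   .   .   .   .   .   .   .   .   .   .   .
  16   .   .   6   6   .   8   6   .   .   .   .   .   .   .   .   .   .   .   .   .
   8   .  14   .   7   .   8   8   .   .   .   .   .   .   .   .   .   .   .   .   .
```

Request:
apply_moves([
  [0, 0, 0.5, 0, 0.3],
  [0, 0, 0, 0, 0.3],
  [0, 0, 0, 0, 0.62],
  [0, 0, 0, 0, 0.65],
  [0, 0, -3, 0, 0.65],
  [0, 0, -4, 0, 0.65],
  [0, 0, -4, 0, 1],
  [0, 0, -3, 0, 1],
])

```text
clock: 23.3
position: [596.4, -224.4, 191.7]
tcp_rot: [-0.234, 3.13, -0.002]
force: [0.5, 0.1, -0.1]
finger_gap: 0.957
gripper_force: 0.0
```

Run:
```python
from h import *
# C: u=-(51.2) -> 231.2; tool x=-u=51.2 or tool x=+u=231.2 (then +u=+tool x)
u=np.array([np.cos(np.radians(231.2)),np.sin(np.radians(231.2))]);p=np.array([448.8,122.8])+22*u
print(p);go(*p,58,231.2)
```

```text
[435.01471615 105.65456477]
pos [ 596.4 -224.4  191.7] ang 188.6 gap 0.957 F [ 0.5  0.1 -0.1] gf 0.0 q [-0.46  0.51  0.22  1.27  0.   -0.61] t 23.3
tool dx dy dz cm [-15.61  33.26  13.37] turn rad -0.744
```

Request:
apply_moves([
  [0, 0, 0, -0.124, 1],
  [0, 0, 0, -0.124, 1],
  [0, 0, 0, -0.124, 1],
  [0, 0, 0, -0.124, 1],
  [0, 0, 0, -0.124, 1],
  [0, 0, 0, -0.124, 1],
  [0, 0, 0, 0, 1],
])

```text
clock: 24.0
position: [595.8, -224.2, 188.8]
tcp_rot: [-1.357, 2.834, 0.0]
force: [-0.3, -0.7, -0.0]
finger_gap: 1.0
gripper_force: 0.0
```

Request:
apply_moves([
  [-1.95, 4.15, 0, 0, 1],
  [-1.95, 4.15, 0, 0, 1],
  [-1.95, 4.15, 0, 0, 1],
  [-1.95, 4.15, 0, 0, 1],
  [-1.95, 4.15, 0, 0, 1],
  [-1.95, 4.15, 0, 0, 1],
  [-1.95, 4.15, 0, 0, 1],
  [-1.95, 4.15, 0, 0, 1],
])

```text
clock: 24.8
position: [434.0, 106.9, 189.0]
tcp_rot: [-1.351, 2.835, -0.0]
force: [0.4, 0.6, 0.6]
finger_gap: 1.001
gripper_force: 0.0
```

Request:
apply_moves([
  [0, 0, 3, 0, 0.85],
  [0, 0, 2, 0, 0.85],
  [0, 0, 0, 0, 0.85],
  [0, 0, 0, 0, 0.85],
])

```text
clock: 25.2
position: [434.8, 105.4, 139.0]
tcp_rot: [1.354, -2.834, -0.0]
force: [0.3, 0.3, 0.4]
finger_gap: 0.846
gripper_force: 0.0
```

Run:
```python
from h import *
go(435,105.7,58,231.2)
for b in boxes(snap('side')):
    if b[0][1]<80 and b[0][0][0]>400:print(b[0],b[1],b[2])
```

```text
pos [434.8 105.4 139. ] ang 231.1 gap 0.846 F [0.3 0.3 0.4] gf 0.0 q [ 0.1   0.17 -0.42  0.98  0.   -0.8 ] t 25.2
tool dx dy dz cm [-0.04  0.01  8.1 ] turn rad -0.002
(array([727.9, 107.5], dtype=float32), np.float32(75.5), np.float32(46.1), 61.1) 70.62921287464437 [186.  111.5 136. ]
(array([482.5, 239.1], dtype=float32), np.float32(47.3), np.float32(29.5), 141.6) 70.59280182116922 [187. 111. 135.]
(array([449.1, 121.2], dtype=float32), np.float32(75.8), np.float32(46.1), 50.6) 70.48478265840232 [58. 59. 57.]
(array([ 599.8, -229.4], dtype=float32), np.float32(72.2), np.float32(48.7), 7.8) 76.46723208101794 [142.5 152.5 145.5]
(array([ 603.8, -296.3], dtype=float32), np.float32(73.0), np.float32(47.3), 7.9) 76.32094733683203 [146.  153.  146.5]
```

Both cartons in the tray measure fine (top 76 mm). Carton C is next, tipped the other way (+tool x).

Request:
apply_moves([
  [0, 0, 4, 0, 0.85],
  [0, 0, 3, 0, 0.85],
  [0, 0, 1, 0, 0.85],
  [0, 0, 0, 0, 0.5],
  [0, 0, 0, 0, 0.5],
  [0, 0, 0, 0, 0.5],
  [0, 0, 0, 0, 0.51],
])

```text
clock: 25.95
position: [436.5, 105.6, 60.1]
tcp_rot: [-1.356, 2.831, -0.001]
force: [0.3, -0.2, 0.4]
finger_gap: 0.509
gripper_force: 0.0
```

Request:
apply_moves([
  [0, 0, 0.3, 0, 0.51],
  [0.65, 0, 0, 0, 0.51],
  [0.65, 0, 0, 0, 0.51],
  [1, 0, 0.1, 0, 0.51],
  [1, 0, 0.25, 0, 0.51],
  [0, 0, 0, 0, 0.51],
])

```text
clock: 26.55
position: [416.3, 80.0, 56.5]
tcp_rot: [-1.355, 2.828, -0.002]
force: [-9.9, -0.9, 40.7]
finger_gap: 0.511
gripper_force: 20.4
```

Run:
```python
from h import *
go(435,105.7,58,231.2)
prof('side',435,105.7,231.2)
prof('top',435,105.7,231.2)
```

```text
pos [416.3  80.   56.5] ang 231.2 gap 0.511 F [-9.9 -0.9 40.7] gf 20.4 q [ 0.04  0.21 -0.62  0.74  0.   -0.85] t 26.55
tool dx dy dz cm [-3.18  0.15 -0.15] turn rad -0.0
 120   .   .   .   .   .   .   .   .   .   .   .   .   .   .   .   .   .   .   .   .
 112   .   .   .   .   .   .   .   .   .   .   .   .   .   .   .   .   .   .   .   .
 104   .   .   .   .   .   .   .   .   .   .   .   .   .   .   .   .   .   .   .   .
  96   .   .   .   .   .   .   .   .   .   6   .   .   .   .   .   .   .   .   .   .
  88   .   .   .   .   .   .   .   .   .   6   5   5   .   .   .   .   .   .   .   .
  80   .   .   .   .   .   .   .   .   .   .   5   5   4   4   4   .   .   .   .   .
  72   .   .   .   .   .   .   .   .   .   .   .   .   4   4   4   5   .   .   .   .
  64   .   .   .   .   .   .   .   .   .   .   .   .   .   .   5   4   .   .   .   .
  56   .   .   .   .   .   .   .   .   .   .   .   .   .   .   3   .   .   .   .   .
  48   .   .   .   .   .   .   .   .   .   .   .   .   .   .   3   .   .   .   .   .
  40   .   .   .   .   .   .   .   .   .   .   .   .   .   3   .   .   .   .   .
[... 919 characters left out ...]
   .   .   .   .   .
  64   .   .   .   .   .   .   .   .   .   .   .   .   .   .   .   .   .   .   .   .
  56   .   .   .   .   .   .   .   .   .   .   .   .   .   .   .   .   .   .   .   .
  48   .   .   .   .   .   .   .   .   .   .   .   .   .   .   .   .   .   .   .   .
  40   .   .   .   .   .   .   .   .   .   .   .   .   .   .   .   .   .   .   .   .
  32   .   .   .   .   .   .   .   .   .   .   .   .   .   .   .   .   .   .   .   .
  24   .   .   .   .   .   .   .   .   .   .   .   .   .   .   .   .   .   .   .   .
  16   .   .   .   .   .   .   .   .   .   .   .   .   .   .   .   .   .   .   .   .
   8   .   .   .   .   .   .   .   .   .   .   .   .   .   .   .   .   .   .   .   .
```

C is tilting too, but the arm is stiffer here (40 N), so I'll continue with less downward bias.

Request:
apply_moves([
  [0.7, 0, -0.15, 0, 0.51],
  [1, 0, 0, 0, 0.51],
  [0.9, 0, 0.5, 0, 0.51],
  [0.8, 0, 0.6, 0, 0.51],
  [0.4, 0, 0.5, 0, 0.51],
  [0, 0, 0, 0, 0.51],
])

```text
clock: 27.25
position: [388.8, 49.8, 36.4]
tcp_rot: [1.354, -2.832, -0.002]
force: [-0.3, -0.6, 0.5]
finger_gap: 0.511
gripper_force: 0.0
```

Run:
```python
from h import *
go(435,105.7,58,231.2)
prof('side',435,105.7,231.2)
```

```text
pos [388.8  49.8  36.4] ang 231.1 gap 0.511 F [-0.3 -0.6  0.5] gf 0.0 q [-0.03  0.18 -0.71  0.68  0.   -0.93] t 27.25
tool dx dy dz cm [-7.26 -0.1  -2.16] turn rad -0.001
 120   .   .   .   .   .   .   .   .   .   .   .   .   .   .   .   .   .   .   .   .
 112   .   .   .   .   .   .   .   .   .   .   .   .   .   .   .   .   .   .   .   .
 104   .   .   .   .   .   .   .   .   .   .   .   .   .   .   .   .   .   .   .   .
  96   .   .   .   .   .   .   .   .   .   .   .   .   .   .   .   .   .   .   .   .
  88   .   .   .   .   .   .   .   .   .   .   .   .   .   .   .   .   .   .   .   .
  80   .   .   .   .   9   .   .   .   .   .   .   .   .   .   .   .   .   .   .   .
  72   .   .   8  11   9   .   .   .   .   .   .   .   .   .   .   .   .   .   .   .
  64   .   .   .   .   .   .   .   .   .   .   .   .   .   .   .   .   .   .   .   .
  56   .   .   .   .   .   .   .   .   .   .   .   .   .   .   .   .   .   .   .   .
  48   .   .   .   .   .   .   .   .   .   .   .   .   .   .   .   .   .   .   .   .
  40   .   .   .   .   .   .   .   .   .   .   .   3   .   .   .   .   .   .   .   .
  32   .   .   .   .   .   .   .   .   .   .   .   3   .   .   .   .   .   .   .   .
  24   .   .   .   .   .   .   .   .   .   .   .   4   .   .   .   .   .   .   .   .
  16   .   .   .   .   .   .   .   .   .   .   .   3   .   .   .   .   .   .   .   .
   8   .   .   .   .   .   .   .   .   .   .   .   5  19  18  19  18  16   .   .   .
```

The carton slipped out and fell back upright. I'll rise and re-measure.

Request:
apply_moves([
  [0, 0, -4, 0, 0.85],
  [0, 0, -5, 0, 0.85],
  [0, 0, -4, 0, 0.85],
  [2, 0, 0, 0, 0.85],
  [0, 0, 0, 0, 0.85],
])

```text
clock: 27.8
position: [378.5, 34.0, 169.0]
tcp_rot: [-1.354, 2.832, -0.002]
force: [-1.0, 0.0, -0.4]
finger_gap: 0.851
gripper_force: 0.0
```

Run:
```python
from h import *
for b in boxes(snap('side','s7.png'))+boxes(snap('top','t7.png')):
    if b[0][1]<80 and b[0][0][0]>400:print(b[0],b[1],b[2])
go(435,105.7,58,231.2)
prof('side',435,105.7,231.2,t=20)
im=cv2.imread('pics/s7.png')[170:240,220:310];cv2.imwrite('pics/s7c.png',cv2.convertScaleAbs(cv2.resize(im,None,fx=6,fy=6,interpolation=2),alpha=1.5))
```

```text
(array([728.8, 107.8], dtype=float32), np.float32(74.6), np.float32(46.1), 61.8) 70.4938504351805 [188. 113. 137.]
(array([448.8, 121.3], dtype=float32), np.float32(73.7), np.float32(45.4), 51.3) 70.76967443265362 [91. 94. 91.]
(array([728.5, 110.2], dtype=float32), np.float32(71.0), np.float32(46.6), 61.3) 70.1436746793364 [151. 116. 122.]
(array([497.5, 258.3], dtype=float32), np.float32(70.2), np.float32(46.3), 48.8) 70.16514991749978 [151. 118. 124.]
pos [377.9  34.8 167.3] ang 231.1 gap 0.854 F [-0.3 -0.3  0.4] gf 0.0 q [-0.08  0.01 -0.52  1.04  0.   -0.97] t 27.9
tool dx dy dz cm [-9.110e+00 -1.000e-02  1.093e+01] turn rad -0.001
 120   .   .   .   .   .   .   .   .   .   .   .   .   .   .   .   .   .   .   .   .
 112   .   .   .   .   .   .   .   .   .   .   .   .   .   .   .   .   .   .   .   .
 104   .   .   .   .   .   .   .   .   .   .   .   .   .   .   .   .   .   .   .   .
  96   .   .   .   .   .   .   .   .   .   .   .   .   .   .   .   .   .   .   .   .
  88   .   .   .   .   .   .   .   .   .   .   .   .   .   .   .   .   .   .   .   .
  80   .   .   .   8  10   9  10  10   9   9   9  10   .   .   .   .   .   .   .   .
  72   .   .  10  10   9   9   9   9   9   9  10   6   .   .   .   .   .   .   .   .
  64   .   .   .   .   .   .   .   .   .  10   .   4   .   .   .   .   .   .   .   .
  56   .   .   .   .   .   .   .   .   .   .   3   3   4   .   .   .   .   .   .   .
  48   .   .   .   .   .   .   .   .   .   .   .   4   .   .   .   .   .   .   .   .
  40   .   .   .   .   .   .   .   .   .   .   3   4   .   .   .   .   .   .   .   .
  32   .   .   .   .   .   .   .   .   .   .   .   4   4   .   .   .   .   .   .   .
  24   .   .   .   .   .   .   .   .   .   .   .   4   .   .   .   .   .   .   .   .
  16   .   .   .   .   .   .   .   .   .   .   .   3   .   .   .   .   .   .   .   .
   8   .   .   .   .   .   .   .   .   .   .   .   4  16  18   .  18  19  18  14  16
```

View pics/s7c.png

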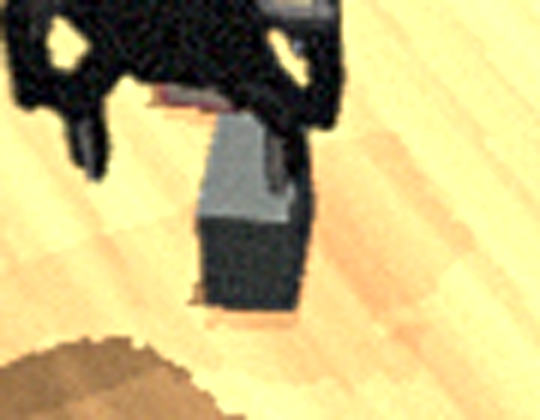

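C is back standing in the same spot with its label still hidden. I'll retry with a firmer grip and a lighter press.

Request:
apply_moves([
  [-4.5, 0, 0, 0, 0.85],
  [-4.6, 0, 0, 0, 0.85],
  [0, 0, 4, 0, 0.85],
  [0, 0, 4, 0, 0.85],
  [0, 0, 3, 0, 0.85],
  [0, 0, 0, 0, 0.49],
  [0, 0, 0, 0, 0.49],
  [0, 0, 0, 0, 0.49],
])

```text
clock: 28.75
position: [436.3, 105.7, 59.0]
tcp_rot: [-1.356, 2.832, -0.001]
force: [-0.1, -0.2, 0.1]
finger_gap: 0.493
gripper_force: 0.0
```

Request:
apply_moves([
  [0, 0, 0.1, 0, 0.49],
  [0.65, 0, 0, 0, 0.49],
  [0.65, 0, 0, 0, 0.49],
  [1, 0, 0.1, 0, 0.49],
  [1, 0, 0.25, 0, 0.49],
  [0, 0, 0, 0, 0.49],
])

```text
clock: 29.35
position: [415.4, 78.9, 56.7]
tcp_rot: [-1.354, 2.831, -0.003]
force: [-7.0, -0.6, 28.5]
finger_gap: 0.49
gripper_force: 14.0
```

Run:
```python
from h import *
go(435,105.7,58,231.2)
prof('side',435,105.7,231.2)
```

```text
pos [415.4  78.9  56.7] ang 231.1 gap 0.49 F [-7.  -0.6 28.5] gf 14.0 q [ 0.04  0.21 -0.62  0.74 -0.   -0.85] t 29.35
tool dx dy dz cm [-3.31  0.15 -0.13] turn rad -0.001
 120   .   .   .   .   .   .   .   .   .   .   .   .   .   .   .   .   .   .   .   .
 112   .   .   .   .   .   .   .   .   .   .   .   .   .   .   .   .   .   .   .   .
 104   .   .   .   .   .   .   .   .   .   .   .   .   .   .   .   .   .   .   .   .
  96   .   .   .   .   .   .   .   .   .   5   .   .   .   .   .   .   .   .   .   .
  88   .   .   .   .   .   .   .   .   .   6   5   6   .   .   .   .   .   .   .   .
  80   .   .   .   .   .   .   .   .   6   6   6   6   5   4   .   .   .   .   .   .
  72   .   .   .   .   .   .   .   .   .   .   .   5   4   4   4   5   .   .   .   .
  64   .   .   .   .   .   .   .   .   .   .   .   .   .   4   5   3   .   .   .   .
  56   .   .   .   .   .   .   .   .   .   .   .   .   .   .   3   .   .   .   .   .
  48   .   .   .   .   .   .   .   .   .   .   .   .   .   3   3   .   .   .   .   .
  40   .   .   .   .   .   .   .   .   .   .   .   .   .   3   .   .   .   .   .   .
  32   .   .   .   .   .   .   .   .   .   .   .   .   3   3   .   .   .   .   .   .
  24   .   .   .   .   .   .   .   .   .   .   .   .   3   .   .   .   .   .   .   .
  16   .   .   .   .   .   .   .   .   .   .   .   .   3   .   .   .   .   .   .   .
   8   .   .   .   .   .   .   .   .   .   .   .   4   7   9   .  11  10  10   .  19
```

It's at the same ~27° tilt. I'll tighten the grip here before continuing, to see whether the pads really hold it.

Request:
apply_moves([
  [0, 0, 0, 0, 0.3],
  [0, 0, 0, 0, 0.3],
  [0, 0, 0, 0, 0.3],
])

```text
clock: 29.7
position: [418.2, 79.7, 58.7]
tcp_rot: [-1.353, 2.826, -0.005]
force: [-9.1, -0.1, 40.8]
finger_gap: 0.302
gripper_force: 20.2
```

Run:
```python
from h import *
d=snap('side');im=d['image'][165:240,210:320,::-1];t=snap('top')['image'][215:280,250:350,::-1]
a=cv2.resize(im,(660,450),interpolation=2);cv2.imwrite('pics/s8.png',cv2.convertScaleAbs(a,alpha=2.2))
go(435,105.7,58,231.2)
```

```text
pos [418.2  79.8  58.7] ang 231.2 gap 0.3 F [-8.6 -1.4 41. ] gf 20.2 q [ 0.04  0.2  -0.61  0.75  0.   -0.85] t 29.8
tool dx dy dz cm [-3.07  0.32  0.07] turn rad -0.0
```

View pics/s8.png

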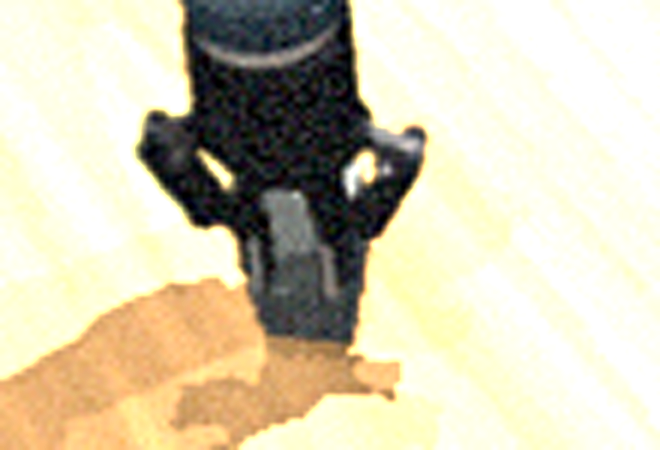

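The carton does sit between the fingers, tilted and clamped by the pads. I'll ease the press and go on with this grip, checking midway.

Request:
apply_moves([
  [0.4, 0, -0.1, 0, 0.4],
  [0.8, 0, 0, 0, 0.4],
  [0.6, 0, 0.2, 0, 0.4],
  [0, 0, 0, 0, 0.4],
])

```text
clock: 30.2
position: [401.5, 65.1, 51.7]
tcp_rot: [1.355, -2.833, -0.001]
force: [-0.5, 0.1, -0.8]
finger_gap: 0.398
gripper_force: 0.0
```

Run:
```python
from h import *
go(435,105.7,58,231.2)
prof('side',435,105.7,231.2)
```

```text
pos [401.5  65.1  51.7] ang 231.1 gap 0.398 F [-0.5  0.1 -0.8] gf 0.0 q [ 0.    0.19 -0.66  0.73  0.   -0.89] t 30.2
tool dx dy dz cm [-5.26 -0.07 -0.63] turn rad -0.001
 120   .   .   .   .   .   .   .   .   .   .   .   .   .   .   .   .   .   .   .   .
 112   .   .   .   .   .   .   .   .   .   .   .   .   .   .   .   .   .   .   .   .
 104   .   .   .   .   .   .   .   .   .   .   .   .   .   .   .   .   .   .   .   .
  96   .   .   .   .   .   .   .   .   .   .   .   .   .   .   .   .   .   .   .   .
  88   .   .   .   .   .   .   .   .   .   .   .   .   .   .   .   .   .   .   .   .
  80   .   .   .   .   .   .   .   .   .   .   .   8   .   .   .   .   .   .   .   .
  72   .   .   .   .   .   .   .   .   .   .   6   5   .   .   .   .   .   .   .   .
  64   .   .   .   .   .   .   .   .   .   .   .   3   .   .   .   .   .   .   .   .
  56   .   .   .   .   .   .   .   .   .   .   4   4   .   .   .   .   .   .   .   .
  48   .   .   .   .   .   .   .   .   .   .   .   3   .   .   .   .   .   .   .   .
  40   .   .   .   .   .   .   .   .   .   .   .   4   .   .   .   .   .   .   .   .
  32   .   .   .   .   .   .   .   .   .   .   .   4   .   .   .   .   .   .   .   .
  24   .   .   .   .   .   .   .   .   .   .   .   4   .   .   .   .   .   .   .   .
  16   .   .   .   .   .   .   .   .   .   .   .   4   .   .   .   .   .   .   .   .
   8   .   .   .   .   .   .   .   .   .   .   .   4  13  15   .  14  13  11  10  11
```

It slipped off again, so the pads only caught the edge. I'll re-grip further in (16 mm from centre) and lower, and check the grip before rolling.

Request:
apply_moves([
  [0, 0, -3, 0, 0.6],
  [0, 0, -4, 0, 0.85],
  [0, 0, -2, 0, 0.85],
  [-3, 0, 0, 0, 0.85],
  [-2.8, 0, 0, 0, 0.85],
  [0, 0, 0, 0, 0.85],
])

```text
clock: 30.85
position: [441.8, 112.8, 142.3]
tcp_rot: [-1.359, 2.829, 0.0]
force: [-0.7, -0.4, 0.7]
finger_gap: 0.846
gripper_force: 0.0
```

Run:
```python
from h import *
for b in boxes(snap('side'))+boxes(snap('top')):
    if b[0][1]<80 and 520>b[0][0][0]>400:print(b[0],b[1],b[2])
go(438.8,110,50,231.2)
```

```text
(array([489.4, 246. ], dtype=float32), np.float32(47.2), np.float32(45.7), 45.5) 70.42949829931112 [186. 111. 134.]
(array([448.9, 122.5], dtype=float32), np.float32(75.3), np.float32(46.9), 50.1) 70.63031936809901 [55. 56. 54.]
pos [438.9 111.1 141.6] ang 231.2 gap 0.855 F [0.5 0.1 0.7] gf 0.0 q [ 0.11  0.18 -0.4   0.99 -0.   -0.79] t 30.95
tool dx dy dz cm [ 0.09 -0.06  9.16] turn rad 0.001
```

Request:
apply_moves([
  [0.1, 0, 4, 0, 0.85],
  [0, 0, 4, 0, 0.85],
  [0, 0, 1.2, 0, 0.85],
  [0, 0, 0, 0, 0.5],
  [0, 0, 0, 0, 0.5],
  [0, 0, 0, 0, 0.5],
  [0, 0, 0, 0, 0.5],
])

```text
clock: 31.65
position: [439.7, 110.1, 51.2]
tcp_rot: [-1.356, 2.832, -0.001]
force: [-0.1, -1.0, -1.3]
finger_gap: 0.514
gripper_force: 61.1
```

This time it's truly gripped (gap 0.514, 61 N). I'll slacken a little and roll.

Request:
apply_moves([
  [0, 0, 0.1, 0, 0.525],
  [0.65, 0, 0, 0, 0.525],
  [0.65, 0, 0, 0, 0.525],
  [0.6, 0, 0, 0, 0.525],
  [0.6, 0, 0, 0, 0.525],
  [0, 0, 0, 0, 0.525],
])

```text
clock: 32.25
position: [424.7, 90.1, 50.4]
tcp_rot: [-1.354, 2.831, -0.003]
force: [2.2, 0.2, 5.6]
finger_gap: 0.527
gripper_force: 33.2
```

Run:
```python
from h import *
go(438.8,110,50,231.2)
prof('side',438.8,110,231.2)
```

```text
pos [424.7  90.1  50.4] ang 231.1 gap 0.527 F [2.2 0.2 5.6] gf 33.2 q [ 0.06  0.23 -0.6   0.73 -0.   -0.83] t 32.25
tool dx dy dz cm [-2.43  0.15  0.04] turn rad -0.001
 120   .   .   .   .   .   .   .   .   .   .   .   .   .   .   .   .   .   .   .   .
 112   .   .   .   .   .   .   .   .   .   .   .   .   .   .   .   .   .   .   .   .
 104   .   .   .   .   .   .   .   .   .   .   .   .   .   .   .   .   .   .   .   .
  96   .   .   .   .   .   .   .   .   .   .   .   .   .   .   .   .   .   .   .   .
  88   .   .   .   .   .   .   .   .   .   .   .   .   .   .   .   .   .   .   .   .
  80   .   .   .   .   .   .   .  10   6   5   5   4   4   3   4   5   .   .   .   .
  72   .   .   .   .   .   .   .   8   6   6   5   4   4   4   4   4   .   .   .   .
  64   .   .   .   .   .   .   .   .   .   .   .   .   .   .   4   4   .   .   .   .
  56   .   .   .   .   .   .   .   .   .   .   .   .   .   .   4   4   .   .   .   .
  48   .   .   .   .   .   .   .   .   .   .   .   .   .   .   4   4   .   .   .   .
  40   .   .   .   .   .   .   .   .   .   .   .   .   .   .   4   4   .   .   .   .
  32   .   .   .   .   .   .   .   .   .   .   .   .   .   .   4   4   .   .   .   .
  24   .   .   .   .   .   .   .   .   .   .   .   .   .   .   4   4   .   .   .   .
  16   .   .   .   .   .   .   .   .   .   .   .   .   .   .   4   4   .   .   .   .
   8   .   .   .   .   .   .   .   .   .   .   .   .   .   .   4   6  19  12   .   .
```

It just slid flat with the grip holding. I now read the earlier successes differently: with the tool at about 58, the nearly closed fingertips bear on the carton's top and drag it over its leading edge, since the pad force is always half the vertical force. I'll release and repeat that with a lighter press.

Request:
apply_moves([
  [0, 0, 0, 0, 0.8],
  [0, 0, 0, 0, 0.85],
  [0, 0, -4, 0, 0.85],
  [0, 0, -5, 0, 0.85],
  [0, 0, 0, 0, 0.51],
  [0, 0, 0, 0, 0.51],
])

```text
clock: 32.9
position: [423.6, 90.6, 139.8]
tcp_rot: [-1.356, 2.832, -0.001]
force: [-0.4, 0.6, -0.4]
finger_gap: 0.526
gripper_force: 0.0
```

Run:
```python
from h import *
for b in boxes(snap('side','s9.png'))+boxes(snap('top')):
    if b[0][1]<80 and 520>b[0][0][0]>380:print(b[0],b[1],b[2])
go(424.5,90.1,58,231.2)
# finger tip height: lowest points of the gripper near TCP
d=snap('side');P=cloud(d);o=bot.observe()['position'];k=(np.hypot(P[...,0]-o[0],P[...,1]-o[1])<75)&(P[...,2]>80)
print('lowest gripper points rel TCP',np.percentile(P[k][:,2]-o[2],[0.5,2,5,10]))
```

```text
(array([436.2, 104.4], dtype=float32), np.float32(73.1), np.float32(47.2), 49.5) 70.69169629336687 [58. 59. 57.]
(array([499. , 259.7], dtype=float32), np.float32(67.0), np.float32(45.0), 47.2) 69.9638515910597 [151. 118. 125.]
pos [421.7  90.5 137.9] ang 231.2 gap 0.511 F [-1.1  0.9  0.4] gf 0.0 q [ 0.06  0.14 -0.46  0.98 -0.   -0.83] t 33.0
tool dx dy dz cm [-0.14 -0.24  7.99] turn rad -0.0
lowest gripper points rel TCP [ 29.09198025  60.28177611  84.83515106 115.38342488]
```

Request:
apply_moves([
  [0, -0.2, 4, 0, 0.51],
  [0, 0, 2, 0, 0.51],
  [0, 0, 1.2, 0, 0.51],
  [0, 0, 0, 0, 0.51],
])

```text
clock: 33.45
position: [421.0, 89.1, 64.1]
tcp_rot: [1.354, -2.827, -0.004]
force: [-0.7, 0.3, 0.2]
finger_gap: 0.512
gripper_force: 0.0
```

Request:
apply_moves([
  [0, 0, 0.3, 0, 0.51],
  [0, 0, 0.3, 0, 0.51],
  [0, 0, 0, 0, 0.51],
])

```text
clock: 33.75
position: [424.9, 89.4, 61.3]
tcp_rot: [-1.357, 2.833, -0.0]
force: [-0.2, -0.2, 0.1]
finger_gap: 0.509
gripper_force: 0.0
```

Request:
apply_moves([
  [0, 0, 0.25, 0, 0.51],
  [0.65, 0, 0, 0, 0.51],
  [0.65, 0, 0, 0, 0.51],
  [1, 0, 0, 0, 0.51],
  [0, 0, 0, 0, 0.51],
])

```text
clock: 34.25
position: [408.8, 70.6, 58.6]
tcp_rot: [1.354, -2.833, -0.001]
force: [-0.1, -0.5, -0.2]
finger_gap: 0.51
gripper_force: 0.0
```

Run:
```python
from h import *
go(424.5,90.1,58,231.2)
prof('side',424.5,90.1,231.2)
```

```text
pos [408.8  70.6  58.6] ang 231.1 gap 0.51 F [-0.1 -0.5 -0.2] gf 0.0 q [ 0.02  0.19 -0.63  0.75 -0.   -0.87] t 34.25
tool dx dy dz cm [-2.5  -0.    0.06] turn rad -0.002
 120   .   .   .   .   .   .   .   .   .   .   .   .   .   .   .   .   .   .   .   .
 112   .   .   .   .   .   .   .   .   .   .   .   .   .   .   .   .   .   .   .   .
 104   .   .   .   .   .   .   .   .   .   .   .   .   .   .   .   .   .   .   .   .
  96   .   .   .   .   .   .   .   .   .   .   .   .   .   .   .   .   .   .   .   .
  88   .   .   .   .   .   .   .   .   .   .   .   .   .   .   .   .   .   .   .   .
  80   .   .   .   .   .   .   8   9   6   8   5   4   .   .   .   .   .   .   .   .
  72   .   .   .   .   .   .  10   7   7   6   5   4   4   .   .   .   .   .   .   .
  64   .   .   .   .   .   .   .   .   .   .   .   3   4   .   .   .   .   .   .   .
  56   .   .   .   .   .   .   .   .   .   .   .   4   4   .   .   .   .   .   .   .
  48   .   .   .   .   .   .   .   .   .   .   .   4   4   .   .   .   .   .   .   .
  40   .   .   .   .   .   .   .   .   .   .   .   4   4   .   .   .   .   .   .   .
  32   .   .   .   .   .   .   .   .   .   .   .   4   4   .   .   .   .   .   .   .
  24   .   .   .   .   .   .   .   .   .   .   .   3   4   .   .   .   .   .   .   .
  16   .   .   .   .   .   .   .   .   .   .   .   4   4   .   .   .   .   .   .   .
   8   .   .   .   .   .   .   .   .   .   .   .   4   7  10  11  11  14  10  19  19
```

The fingertips passed just above it without contact. I'll go back and press about 3 mm lower.

Request:
apply_moves([
  [0, 0, -1, 0, 0.51],
  [-2.4, 0, 0, 0, 0.51],
  [0, 0, 1, 0, 0.51],
  [0, 0, 0.3, 0, 0.51],
  [0, 0, 0, 0, 0.51],
])

```text
clock: 34.8
position: [427.7, 90.9, 57.7]
tcp_rot: [-1.356, 2.829, -0.0]
force: [0.6, 0.9, 13.3]
finger_gap: 0.51
gripper_force: 6.8
```

Request:
apply_moves([
  [0.65, 0, 0, 0, 0.51],
  [0.65, 0, 0, 0, 0.51],
  [1, 0, 0.1, 0, 0.51],
  [1, 0, 0.2, 0, 0.51],
  [0, 0, 0, 0, 0.51],
])

```text
clock: 35.3
position: [406.1, 66.0, 57.9]
tcp_rot: [-1.355, 2.827, 0.004]
force: [-13.5, 2.4, 54.8]
finger_gap: 0.51
gripper_force: 26.3
```

Run:
```python
from h import *
go(424.5,90.1,58,231.2)
prof('side',424.5,90.1,231.2)
```

```text
pos [406.1  66.   57.9] ang 231.2 gap 0.51 F [-13.5   2.4  54.8] gf 26.3 q [ 0.    0.18 -0.64  0.74  0.01 -0.89] t 35.3
tool dx dy dz cm [-3.03  0.07 -0.01] turn rad 0.0
 120   .   .   .   .   .   .   .   .   .   .   .   .   .   .   .   .   .   .   .   .
 112   .   .   .   .   .   .   .   .   .   .   .   .   .   .   .   .   .   .   .   .
 104   .   .   .   .   .   .   .   .   .   .   .   .   .   .   .   .   .   .   .   .
  96   .   .   .   .   .   .   .   .   .   6   5   .   .   .   .   .   .   .   .   .
  88   .   .   .   .   .   .   .   .   .   5   5   5   .   .   .   .   .   .   .   .
  80   .   .   .   .   .   .   .   .   .   .   5   5   4   4   5   .   .   .   .   .
  72   .   .   .   .   .   .   .   .   .   .   .   .   4   4   4   6   .   .   .   .
  64   .   .   .   .   .   .   .   .   .   .   .   .   .   .   5   4   .   .   .   .
  56   .   .   .   .   .   .   .   .   .   .   .   .   .   .   3   3   .   .   .   .
  48   .   .   .   .   .   .   .   .   .   .   .   .   .   .   3   .   .   .   .   .
  40   .   .   .   .   .   .   .   .   .   .   .   .   .   3   3   .   .   .   .   .
  32   .   .   .   .   .   .   .   .   .   .   .   .   .   3   .   .   .   .   .   .
  24   .   .   .   .   .   .   .   .   .   .   .   .   3   3   .   .   .   .   .   .
  16   .   .   .   .   .   .   .   .   .   .   .   .   3   .   .   .   .   .   .   .
   8   .   .   .   .   .   .   .   .   .   .   .   .   7   8  10  10  10   .  19  19
```

Contact is confirmed: tilted 27°, fingertips on the top about 10 mm behind its leading edge. To keep that contact the tip must follow a circle about the bottom corner (14,0), so I'll do exactly that.

Request:
apply_moves([
  [0.6, 0, 0.05, 0, 0.51],
  [0.7, 0, 0.25, 0, 0.51],
  [0.7, 0, 0.38, 0, 0.51],
  [0.7, 0, 0.48, 0, 0.51],
  [0.7, 0, 0.6, 0, 0.51],
  [0.5, 0, 0.55, 0, 0.51],
  [0, 0, 0, 0, 0.51],
])

```text
clock: 36.05
position: [378.4, 33.8, 28.6]
tcp_rot: [1.355, -2.832, -0.002]
force: [-0.9, 0.6, -0.4]
finger_gap: 0.512
gripper_force: 0.3
```

Run:
```python
from h import *
go(424.5,90.1,58,231.2)
prof('side',424.5,90.1,231.2)
```

```text
pos [378.4  33.8  28.6] ang 231.1 gap 0.512 F [-0.9  0.6 -0.4] gf 0.3 q [-0.08  0.17 -0.75  0.65  0.   -0.97] t 36.05
tool dx dy dz cm [-7.27 -0.06 -2.94] turn rad -0.001
 120   .   .   .   .   .   .   .   .   .   .   .   .   .   .   .   .   .   .   .   .
 112   .   .   .   .   .   .   .   .   .   .   .   .   .   .   .   .   .   .   .   3
 104   .   .   .   .   .   .   .   .   .   .   .   .   .   .   .   .   .   .   .   .
  96   .   .   .   .   .   .   .   .   .   .   .   .   .   .   .   .   .   .   .   .
  88   .   .   .   .   .   .   .   .   .   .   .   .   .   .   .   .   .   4   .   .
  80   .   .   .   .   .   .   .   .   .   .   .   .   .   .   .   .   4   4   4   .
  72   .   .   .   .   .   .   .   .   .   .   .   .   .   .   .   .   .   4   4   .
  64   .   .   .   .   .   .   .   .   .   .   .   .   .   .   .   .   .   4   4   .
  56   .   .   .   .   .   .   .   .   .   .   .   .   .   .   .   .   .   4   4   .
  48   .   .   .   .   .   .   .   .   .   .   .   .   .   .   .   .   .   .   4   .
  40   .   .   .   .   .   .   .   .   .   .   .   .   .   .   .   .   .   .   4   4
  32   .   .   .   .   .   .   .   .   .   .   .   .   .   .   .   .   .   .   4   4
  24   .   .   .   .   .   .   .   .   .   .   .   .   .   .   .   .   .   .   3   4
  16   .   .   .   .   .   .   .   .   .   .   .   .   .   .   .   .   .   .   4   4
   8   .   .   .   .   .   .   .   .   .   .   .   .   .   .   .   .   .   .   .   .
```

It has rolled over. I'll open, rise clear and look.

Request:
apply_moves([
  [0, 0, 0, 0, 0.75],
  [0, 0, 0, 0, 0.85],
  [0, 0, -4, 0, 0.85],
  [0, 0, -5, 0, 0.85],
  [0, 0, -5, 0, 0.85],
  [0, 4, 0, 0, 0.85],
  [0, 4, 0, 0, 0.85],
  [0, 0, 0, 0, 0.85],
])

```text
clock: 36.9
position: [314.6, 86.1, 169.8]
tcp_rot: [1.363, -2.83, -0.003]
force: [-0.2, -0.7, 0.1]
finger_gap: 0.853
gripper_force: 0.0
```

Run:
```python
from h import *
for b in boxes(snap('side','s10.png'))+boxes(snap('top')):
    if b[0][1]<80 and 620>b[0][0][0]>320:print(b[0],b[1],b[2])
go(400,90.1,46,231.2)
im=cv2.imread('pics/s10.png')[160:320,200:420];cv2.imwrite('pics/s10c.png',cv2.convertScaleAbs(cv2.resize(im,None,fx=3.5,fy=3.5,interpolation=2),alpha=1.4))
```

```text
(array([498.3, 256.5], dtype=float32), np.float32(75.5), np.float32(46.7), 46.8) 71.03096632539923 [186. 112. 135.]
(array([402.1,  66.8], dtype=float32), np.float32(76.2), np.float32(49.1), 32.4) 70.46153334809314 [ 96. 100.  96.]
(array([498.7, 258.4], dtype=float32), np.float32(70.5), np.float32(46.3), 47.1) 70.49176974643754 [150. 117. 123.]
(array([402.3,  68.1], dtype=float32), np.float32(68.7), np.float32(45.5), 33.2) 70.13938914112194 [124. 121. 111.]
pos [318.1  84.7 170. ] ang 231.3 gap 0.852 F [-0.3 -0.6 -0.1] gf 0.0 q [ 0.07 -0.09 -0.61  1.05 -0.   -0.83] t 37.0
tool dx dy dz cm [-5.55 -6.04 12.4 ] turn rad 0.002
```

View pics/s10c.png

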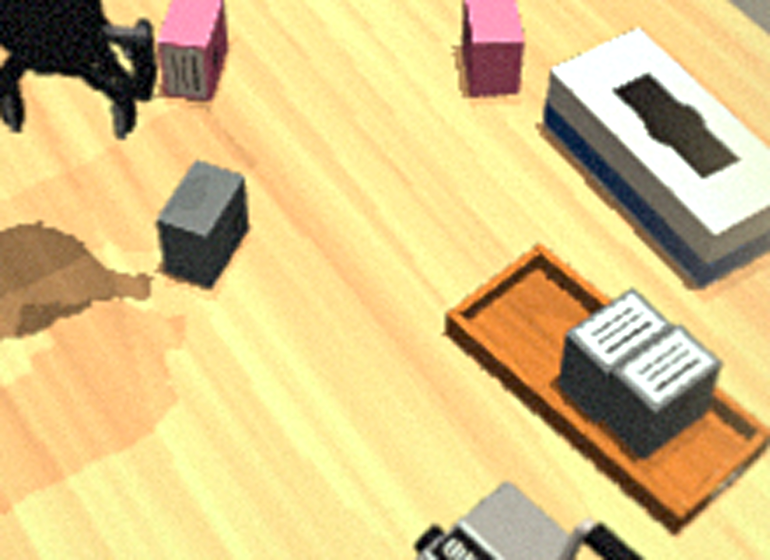

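The crop shows C's new top is bare and its visible sides are bare, so its label was down and now faces away (+33° side). It needs one more roll the same way, but it is too close to the base for that. I'll carry it outwards first. A and B are in the tray, labels up.

Request:
apply_moves([
  [0, 0, 0, 0.1, 0.85],
  [0, 0, 0, 0.11, 0.85],
  [0, 0, 0, 0.11, 0.85],
  [-3, -3, 0, 0, 0.85],
  [-3.1, -3, 0, 0, 0.85],
  [0, 0, 0, 0, 0.85],
  [0, 0, 0, 0, 0.85],
])

```text
clock: 37.7
position: [403.0, 66.2, 169.1]
tcp_rot: [0.885, -3.014, -0.0]
force: [-0.2, -0.5, 0.2]
finger_gap: 0.847
gripper_force: 0.0
```

Run:
```python
from h import *
go(402.2,67.6,44,213)
```

```text
pos [403.   66.2 169.1] ang 212.7 gap 0.847 F [-0.2 -0.5  0.2] gf 0.0 q [ 0.01  0.07 -0.45  1.05  0.   -0.56] t 37.7
tool dx dy dz cm [-1.000e-02  1.700e-01  1.251e+01] turn rad -0.004
```

Request:
apply_moves([
  [0, 0.15, 4, 0, 0.85],
  [0, 0, 4, 0, 0.85],
  [0, 0, 3, 0, 0.85],
  [0, 0, 1.4, 0, 0.85],
  [0, 0, 0, 0, 0.3],
  [0, 0, 0, 0, 0.3],
  [0, 0, 0, 0, 0.3],
  [0, 0, 0, 0, 0.3],
])

```text
clock: 38.5
position: [401.7, 68.2, 46.6]
tcp_rot: [-0.887, 3.011, -0.001]
force: [1.0, -0.6, -1.5]
finger_gap: 0.519
gripper_force: 61.2
```

Request:
apply_moves([
  [0, 0, -3, 0, 0.3],
  [-2.7, -2.3, 0, 0, 0.3],
  [-2.7, -2.3, 0, 0, 0.3],
  [-2.7, -2.3, 0, 0, 0.3],
  [-2.7, -2.3, 0, 0, 0.3],
  [0, 0, 0, 0, 0.3],
  [0, 0, 1.5, 0, 0.3],
  [0, 0, 1.3, 0, 0.3],
])

```text
clock: 39.3
position: [541.6, 49.5, 47.7]
tcp_rot: [-0.888, 3.013, 0.0]
force: [-0.9, -0.4, -2.1]
finger_gap: 0.519
gripper_force: 62.3
```

Request:
apply_moves([
  [0, 0, 0, 0, 0.3],
  [0, 0, 0.2, 0, 0.3],
  [0, 0, 0, 0, 0.7],
  [0, 0, 0, 0, 0.85],
  [0, 0, -4, 0, 0.85],
  [0, 0, -5, 0, 0.51],
  [-1.5, 0, -3, 0, 0.51],
  [0, 0, 0, 0, 0.51],
])

```text
clock: 40.1
position: [559.0, 58.2, 171.6]
tcp_rot: [-0.886, 3.002, -0.005]
force: [0.3, -0.8, 0.1]
finger_gap: 0.506
gripper_force: 0.0
```

Run:
```python
from h import *
for b in boxes(snap('side','s11.png'))+boxes(snap('top')):
    if b[0][1]<80 and 680>b[0][0][0]>320:print(b[0],b[1],b[2])
    if 400<b[0][0][0]<590 and abs(b[0][0][1])<160:
        c=b[0][0];a=b[0][3]+180;r=np.radians(a);p=c+20*np.array([np.cos(r),np.sin(r)]);print(p);go(*p,54.5,a)
```

```text
(array([497.7, 256.1], dtype=float32), np.float32(74.2), np.float32(47.2), 47.6) 70.97091970726076 [185. 111. 134.]
(array([542.8,  47.6], dtype=float32), np.float32(72.6), np.float32(46.7), 34.4) 70.95342707484434 [51. 54. 53.]
[526.29771783  36.30065841]
pos [554.9  57.7 166.5] ang 212.9 gap 0.513 F [-0.4  0.3 -0.7] gf 0.0 q [-0.01  0.36 -0.09  1.12  0.   -0.58] t 40.2
tool dx dy dz cm [ 3.57 -0.15 11.2 ] turn rad -0.027
(array([497.9, 258.3], dtype=float32), np.float32(69.6), np.float32(46.2), 48.3) 70.41130936138129 [154. 121. 128.]
```

C stands at (543,48). I'll roll it again the same way: fingertips onto its top 20 mm ahead of centre.

Request:
apply_moves([
  [3.55, 0, 0, 0, 0.51],
  [0, 0, 4, 0, 0.51],
  [0, 0, 4, 0, 0.51],
  [0, 0, 2.5, 0, 0.51],
  [0, 0, 0.5, 0, 0.51],
  [0, 0, 0, 0, 0.51],
  [0, 0, 0, 0, 0.51],
])

```text
clock: 40.9
position: [522.6, 35.0, 57.4]
tcp_rot: [0.883, -3.011, 0.011]
force: [-10.6, -6.3, 26.7]
finger_gap: 0.507
gripper_force: 13.5
```

Request:
apply_moves([
  [0.6, 0, -0.15, 0, 0.51],
  [0.65, 0, -0.05, 0, 0.51],
  [1, 0, 0.1, 0, 0.51],
  [1, 0, 0.25, 0, 0.51],
  [0, 0, 0, 0, 0.51],
])

```text
clock: 41.4
position: [497.9, 18.3, 56.0]
tcp_rot: [-0.885, 3.012, -0.009]
force: [-2.3, -3.6, 20.3]
finger_gap: 0.51
gripper_force: 10.2
```

Run:
```python
from h import *
go(526,36.5,58,213)
prof('side',526,36.5,213)
```

```text
pos [497.9  18.3  56. ] ang 212.7 gap 0.51 F [-2.3 -3.6 20.3] gf 10.2 q [-0.09  0.34 -0.43  0.8  -0.   -0.66] t 41.4
tool dx dy dz cm [-3.35 -0.01 -0.2 ] turn rad -0.005
 120   .   .   .   .   .   .   .   .   .   .   .   .   .   .   .   .   .   .   .   .
 112   .   .   .   .   .   .   .   .   .   .   .   .   .   .   .   .   .   .   .   .
 104   .   .   .   .   .   .   .   .   .   .   .   .   .   .   .   .   .   .   .   .
  96   .   .   .   .   .   .   .   8   .   .   .   .   .   .   .   .   .   .   .   .
  88   .   .   .   .   .   .   .   9   .   .   5   5   6   .   .   .   .   .   .   .
  80   .   .   .   .   .   .   .   .   .   6   5   6   5   4   4   .   .   .   .   .
  72   .   .   .   .   .   .   .   .   .   .   .   .   4   4   4   5   .   .   .   .
  64   .   .   .   .   .   .   .   .   .   .   .   .   .   .   4   3   .   .   .   .
  56   .   .   .   .   .   .   .   .   .   .   .   .   .   .   3   .   .   .   .   .
  48   .   .   .   .   .   .   .   .   .   .   .   .   .   3   3   .   .   .   .   .
  40   .   .   .   .   .   .   .   .   .   .   .   .   .   3   .   .   .   .   .   .
  32   .   .   .   .   .   .   .   .   .   .   .   .   3   3   .   .   .   .   .   .
  24   .   .   .   .   .   .   .   .   .   .   .   .   3   .   .   .   .   .   .   .
  16   .   .   .   .   .   .   .   .   .   .   .   .   3   .   .   .   .   .   .   .
   8   .   .   .   .   .   .   .   .   .   .   .   5   6   .   9   .   .   .  10   .
```

It's tilted 25–30° with contact held (20 N). I'll follow the circle on over.

Request:
apply_moves([
  [0.6, 0, 0.12, 0, 0.51],
  [0.7, 0, 0.28, 0, 0.51],
  [0.7, 0, 0.38, 0, 0.51],
  [0.7, 0, 0.48, 0, 0.51],
  [0.7, 0, 0.6, 0, 0.51],
  [0.5, 0, 0.5, 0, 0.51],
  [0, 0, 0, 0, 0.51],
])

```text
clock: 42.15
position: [461.1, -0.4, 28.6]
tcp_rot: [0.886, -3.01, -0.003]
force: [-0.1, -1.8, -0.9]
finger_gap: 0.506
gripper_force: 0.6
```

Request:
apply_moves([
  [0, 0, 0, 0, 0.75],
  [0, 0, 0, 0, 0.85],
  [0, 0, -4, 0, 0.85],
  [0, 0, -5, 0, 0.85],
  [0, 0, -5, 0, 0.85],
  [0, 0, 0, 0, 0.85],
])

```text
clock: 42.75
position: [469.7, -0.6, 177.7]
tcp_rot: [-0.886, 3.001, -0.008]
force: [1.8, 0.3, 0.3]
finger_gap: 0.848
gripper_force: 0.0
```

Run:
```python
from h import *
for b in boxes(snap('side','s12.png'))+boxes(snap('top')):
    if b[0][1]<80 and 680>b[0][0][0]>320:print(b[0],b[1],b[2])
go(495,16,44,213)
```

```text
(array([498.3, 256.4], dtype=float32), np.float32(75.7), np.float32(46.9), 48.2) 70.53888620522878 [188. 113. 136.]
(array([499.1,  11.7], dtype=float32), np.float32(71.8), np.float32(45.0), 56.5) 71.00231947683258 [138. 142. 129.]
(array([497.5, 258.4], dtype=float32), np.float32(70.7), np.float32(46.4), 49.0) 70.52894564181038 [153. 120. 126.]
pos [ 4.662e+02 -3.000e-01  1.721e+02] ang 212.9 gap 0.85 F [-1.2  0.5 -0.4] gf 0.0 q [-0.14  0.18 -0.32  1.07  0.   -0.71] t 42.85
tool dx dy dz cm [-3.3  -0.2  12.81] turn rad -0.002
```

The top brightness (about 140) shows C's label is up, at (499,12), angle 56.5°. Next I'll grip, lift and turn it to the tray's direction.

Request:
apply_moves([
  [0, 0, 0, -0.137, 0.85],
  [0, 0, 0, -0.137, 0.85],
  [0, 0, 0, -0.138, 0.85],
  [-2.9, -2, 0, 0, 0.85],
  [0, 0, 4.5, 0, 0.85],
  [0, 0, 4.5, 0, 0.85],
  [0, 0, 3.5, 0, 0.85],
  [0, 0, 0, 0, 0.85],
])

```text
clock: 43.65
position: [490.2, 13.6, 39.3]
tcp_rot: [1.481, -2.758, -0.012]
force: [-1.3, -0.4, 0.1]
finger_gap: 0.85
gripper_force: 0.0
```

Request:
apply_moves([
  [0, 0, 0, 0, 0.3],
  [0, 0, 0, 0, 0.3],
  [0, 0, 0, 0, 0.3],
  [0, 0, 0, 0, 0.3],
  [0, 0, -4, 0, 0.3],
  [0, 0, -5, 0, 0.3],
  [0, 0, -3, 0.14, 0.3],
  [0, 0, 0, 0.14, 0.3],
])

```text
clock: 44.45
position: [500.7, 12.4, 171.3]
tcp_rot: [-1.073, 2.942, -0.007]
force: [-0.3, -0.9, -1.0]
finger_gap: 0.52
gripper_force: 62.1
```

Request:
apply_moves([
  [0, 0, 0, 0.14, 0.3],
  [0, 0, 0, 0.14, 0.3],
  [0, 0, 0, 0.14, 0.3],
  [0, 0, 0, 0.14, 0.3],
  [0, 0, 0, 0, 0.3],
  [0, 0, 0, 0, 0.3],
])

```text
clock: 45.05
position: [496.8, 12.7, 165.8]
tcp_rot: [-0.232, 3.133, 0.0]
force: [0.0, 0.2, -1.6]
finger_gap: 0.521
gripper_force: 62.1
```

Run:
```python
from h import *
go(581.5,-154.7,74,188.2)
for b in boxes(snap('side'))+boxes(snap('top')):
    if b[0][1]<80 and 680>b[0][0][0]>320:print(b[0],b[1],b[2])
```

```text
pos [496.8  12.7 165.8] ang 188.5 gap 0.521 F [ 0.   0.2 -1.6] gf 62.1 q [-0.1   0.24 -0.25  1.08  0.   -0.25] t 45.05
tool dx dy dz cm [ -5.99 -17.78   9.18] turn rad 0.005
(array([497.8, 255.8], dtype=float32), np.float32(75.5), np.float32(46.7), 48.0) 71.07843514672254 [187. 113. 136.]
(array([497.8, 258.4], dtype=float32), np.float32(70.2), np.float32(46.2), 48.6) 69.99796176346874 [153. 120. 127.]
```

Request:
apply_moves([
  [-1.5, -4.4, 0, 0, 0.3],
  [-1.5, -4.5, 0, 0, 0.3],
  [-1.5, -4.4, 0, 0, 0.3],
  [-1.5, -4.5, 0, 0, 0.3],
  [0, 0, 3, 0, 0.3],
  [0, 0, 4, 0, 0.3],
  [0, 0, 2, 0, 0.3],
  [0, 0, 0, 0, 0.3],
])

```text
clock: 45.95
position: [578.7, -153.7, 71.6]
tcp_rot: [0.229, -3.126, -0.006]
force: [-0.4, -0.1, -2.5]
finger_gap: 0.519
gripper_force: 62.3
```

Run:
```python
from h import *
go(581.5,-154.7,54,188.2)
prof('side',581.2,-154.7,8.2)
```

```text
pos [ 578.7 -153.7   71.6] ang 188.4 gap 0.519 F [-0.4 -0.1 -2.5] gf 62.3 q [-0.37  0.51 -0.11  0.96  0.   -0.51] t 45.95
tool dx dy dz cm [-0.27 -0.14  1.76] turn rad 0.003
 120   .   .   .   .   .   .   .   .   .   .   .   .   .   .   .   .   .   .   .   .
 112   .   .   .   .   .   .   .   .   .   .   .   .   .   .   .   .   .   .   .   .
 104   .   .   .   .   .   5  11   9   9   8   6   6   .  12   .   .   .   .   .   .
  96   .   .   .   .   .   4   9  10   8   7   7   8   .   .   .   .   .   .   .   .
  88   .   .   .   .   .   4   .   .   .   .   .   .   .   .   .   .   .   .   .   .
  80   .   .   .   .   .   4   .   .   .   .   .   .   .   .   .   .   .   .   .   .
  72   .   .   .   .   .   4   .   .   .   .   .   .   .   .   .   .   .   .   .   .
  64   .   .   .   .   .   4   .   .   .   .   .   .   .   .   .   .   .   .   .   .
  56   .   .   .   .   .   4   .   .   .   .   .   .   .   .   .   .   .   .   .   .
  48   .   .   .   .   .   4   .   .   .   .   .   .   .   .   .   .   .   .   .   .
  40   .   .   .   .   .   4   .   .   .   .   .   .   .   .   .   .   .   .   .   .
  32   .   .   .   9  10   4   .   .   .   .   .   .   .   .   .   .  16   .   .   .
  24   .   .   .   7   8   .   .   .   .   .   .   .   .   .   .   .  20   .   .   .
  16   .   .   .   6   .   8   7   .   .   .   .   .   .   .   .   .   .   .   .   .
   8  14   .  11   7   .   8   6   .   .   .   .   .   .   .   .   .   .   .  20  19
```

Request:
apply_moves([
  [-0.3, 0, 1, 0, 0.3],
  [0, 0, 0.9, 0, 0.3],
  [0, 0, 0.3, 0, 0.3],
  [0, 0, 0, 0, 0.3],
  [0, 0, 0, 0, 0.62],
  [0, 0, 0, 0, 0.65],
  [0, 0, -3, 0, 0.65],
  [0, 0, -4, 0, 0.65],
])

```text
clock: 46.8
position: [583.0, -153.6, 122.3]
tcp_rot: [0.228, -3.129, -0.004]
force: [-0.1, -0.6, -1.0]
finger_gap: 0.648
gripper_force: 0.0
```

Request:
apply_moves([
  [0, 0, -4, 0, 0.5],
  [0, 0, -4, 0, 0],
  [4, 0, 0, 0, 0],
  [4, 0, 0, 0, 0],
  [4, 0, 0, 0, 0],
  [0, 0, 0, 0, 0],
])

```text
clock: 47.4
position: [460.9, -170.9, 203.2]
tcp_rot: [0.224, -3.129, -0.003]
force: [-0.0, -0.7, 0.3]
finger_gap: 0.0
gripper_force: 0.0
```

Run:
```python
from h import *
for n in('side','top'):
    d=snap(n,n+'20.png')
    for b in boxes(d):
        if b[0][1]<110 and 680>b[0][0][0]>320:print(n,b[0],b[1],b[2])
    P=cloud(d);k=(P[...,2]>100)&(P[...,2]<145)&(P[...,0]>380)&(P[...,0]<500)&(P[...,1]<-340)&(P[...,1]>-440);print('grip',k.sum(),rect(P[k][:,:2]) if k.sum()>5 else 0,np.nanpercentile(P[k][:,2],[5,50,95]))
go(480,-380,170,188.2)
im=cv2.imread('pics/side20.png')[200:360,280:440];cv2.imwrite('pics/v.png',cv2.resize(im,None,fx=3.7,fy=3.7,interpolation=2))
```

```text
side (array([650.1, 405.3], dtype=float32), np.float32(83.6), np.float32(82.1), 107.8) 91.83005123068259 [107.  106.5  95. ]
side (array([498.6, 255.9], dtype=float32), np.float32(77.6), np.float32(46.6), 48.3) 70.90365315966993 [199. 120. 145.]
side (array([ 586.5, -157.7], dtype=float32), np.float32(70.7), np.float32(47.9), 6.0) 76.71691658761885 [147. 155. 144.]
side (array([ 601.7, -248.8], dtype=float32), np.float32(98.3), np.float32(73.9), 97.5) 76.3169658317841 [154. 163. 158.]
side (array([ 411.4, -325.7], dtype=float32), np.float32(101.3), np.float32(82.8), 8.6) 71.77925859964667 [126. 123. 113.]
grip 223 (array([ 452.4, -381.1], dtype=float32), np.float32(56.5), np.float32(26.3), 116.4) [108.07551122 134.12587755 139.62790828]
top (array([652.8, 406.1], dtype=float32), np.float32(84.2), np.float32(80.1), 50.1) 93.76188088551893 [132. 132. 117.]
top (array([ 604.4, -217.6], dtype=float32), np.float32(87.1), np.float32(44.3), 162.2) 76.20792831170684 [138. 139. 133.]
top (array([ 586.5, -156. ], dtype=float32), np.float32(69.2), np.float32(45.9), 5.2) 76.62897644655712 [139. 141. 131.]
top (array([498.4, 258.3], dtype=float32), np.float32(70.4), np.float32(46.3), 47.6) 70.00910996417336 [155. 122. 128.]
grip 24 (array([ 458.3, -397.1], dtype=float32), np.float32(16.2), np.float32(15.6), 0.8) [131.47577283 135.57684287 139.61510196]
pos [ 465.9 -171.9  204.1] ang 188.3 gap -0.0 F [0.4 0.6 0.3] gf 0.0 q [-0.48  0.22 -0.18  1.17  0.   -0.63] t 47.5
tool dx dy dz cm [  1.57 -20.8    3.41] turn rad 0.001
```

View pics/v.png

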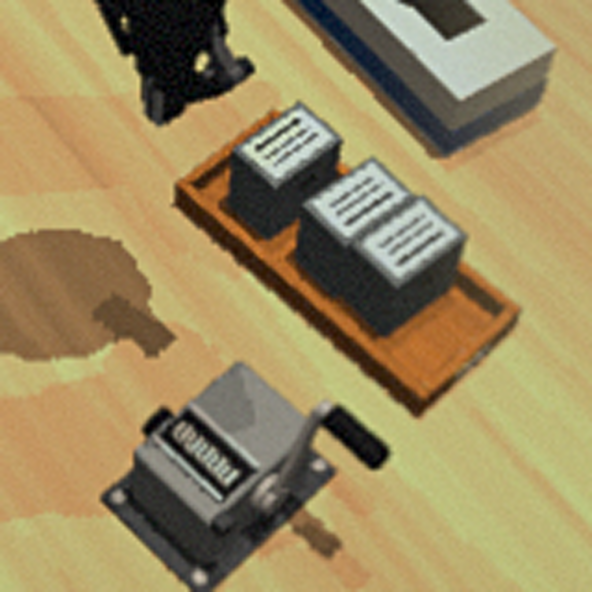

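All three cartons stand in the tray, labels up; A and B now sit side by side, still well inside the limits. Next is the lever: its black grip is at about (355,437) in the crop. I'll measure the grip, the housing angle and my fingertip height.

Run:
```python
from h import *
o=bot.observe()['position']
for n in('side','top'):
    d=snap(n);P=cloud(d);g=d['image'].max(-1)
    box=(P[...,0]>340)&(P[...,0]<510)&(P[...,1]<-270)&(P[...,1]>-450)
    k=box&(P[...,2]>64)&(P[...,2]<73);print(n,'housing',rect(P[k][:,:2]))
    k=box&(P[...,2]>112)&(P[...,2]<150)&(g<60);Q=P[k];c=Q.mean(0);e=np.linalg.svd(Q-c)[2][0]
    s=(Q-c)@e;print(n,'black grip',k.sum(),c.round(1),'axis',np.degrees(np.arctan2(e[1],e[0])).round(1),e.round(2),s.min().round(),s.max().round())
    k=(np.hypot(P[...,0]-o[0],P[...,1]-o[1])<60)&(P[...,2]>100);print('tip rel',np.sort(P[k][:,2])[[0,3,10,30]]-o[2])
```

```text
side housing (array([ 411.2, -324.9], dtype=float32), np.float32(100.5), np.float32(84.0), 8.0)
side black grip 132 [ 452.4 -387.6  135. ] axis 101.2 [-0.19  0.98 -0.02] -21.0 28.0
tip rel [ 9.60775133 15.07883378 19.23906233 26.61662458]
top housing (array([ 375.7, -359.8], dtype=float32), np.float32(10.8), np.float32(4.1), 154.5)
top black grip 11 [ 456.7 -397.2  136.1] axis 161.4 [-0.85  0.29 -0.44] -6.0 5.0
tip rel [62.01391067 67.51312276 78.79351858 97.0376277 ]
```

The grip is centred at about (452,-388,128) and the counter is turned about 9°. Fingertips sit near the TCP height, so I'll come down on the +x side of the grip with the fingers shut.

Request:
apply_moves([
  [-1.1, -4.2, 0, 0, 0],
  [-1.1, -4.2, 0, 0, 0],
  [-1.1, -4.2, 0, 0, 0],
  [-1.1, -4.2, 0, 0, 0],
  [-1.1, -4.2, 0, 0, 0],
  [0, 0, 0, 0, 0],
  [0, 0, 0, 0, 0],
])

```text
clock: 48.3
position: [552.1, -372.3, 202.0]
tcp_rot: [0.227, -3.133, -0.002]
force: [-0.4, 0.5, -0.2]
finger_gap: -0.003
gripper_force: 0.0
```

Run:
```python
from h import *
go(501,-382,104,189)
```

```text
pos [ 552.1 -372.3  202. ] ang 188.3 gap -0.003 F [-0.4  0.5 -0.2] gf 0.0 q [-0.69  0.58  0.35  1.35  0.   -0.83] t 48.3
tool dx dy dz cm [ 5.2  -0.16  9.8 ] turn rad -0.012
```

Request:
apply_moves([
  [2.6, -0.3, 0, 0, 0],
  [2.6, -0.2, 0, 0, 0],
  [0, 0, 4, 0, 0],
  [0, 0, 4, 0, 0],
  [0, 0, 1.8, 0, 0],
  [0, 0, 0, 0, 0],
  [0, 0, 0, 0, 0],
])

```text
clock: 49.0
position: [500.7, -383.0, 106.4]
tcp_rot: [-0.23, 3.133, -0.0]
force: [0.2, 0.0, -0.0]
finger_gap: -0.002
gripper_force: 0.0
```

Request:
apply_moves([
  [1, 0, 0, 0, 0],
  [1, 0, 0, 0, 0],
  [1, 0, 0, 0, 0],
  [1, 0, 0, 0, 0],
  [1, 0, 0, 0, 0],
  [0, 0, 0, 0, 0],
])

```text
clock: 49.6
position: [450.0, -392.1, 106.2]
tcp_rot: [-0.225, 3.133, -0.002]
force: [2.5, -0.8, 2.8]
finger_gap: -0.001
gripper_force: 1.7
```

Run:
```python
from h import *
go(410,-395,104,189)
d=snap('side','lv.png');im=d['image'][260:360,290:420,::-1];cv2.imwrite('pics/v2.png',cv2.convertScaleAbs(cv2.resize(im,None,fx=5,fy=5,interpolation=2),alpha=1.6))
```

```text
pos [ 450.  -392.1  106.2] ang 188.2 gap -0.001 F [ 2.5 -0.8  2.8] gf 1.7 q [-0.82  0.47 -0.07  1.02 -0.   -0.97] t 49.6
tool dx dy dz cm [3.99 0.34 0.22] turn rad -0.013
```

View pics/v2.png

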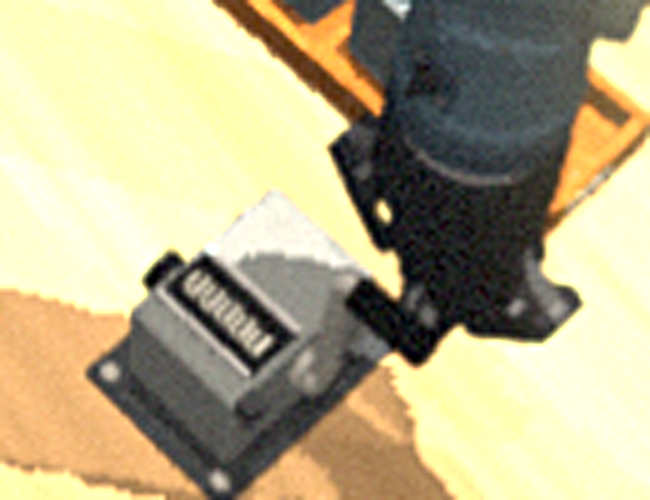

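The fingers are behind the grip and the lever is moving (2.5 N). I'll draw on towards the stop.

Request:
apply_moves([
  [0.8, 0, 0.3, 0, 0],
  [0.8, 0, 0.3, 0, 0],
  [0.8, 0, 0.2, 0, 0],
  [0.8, 0, 0, 0, 0],
  [0.7, 0, 0, 0, 0],
  [0.5, 0, 0, 0, 0],
  [0, 0, 0, 0, 0],
  [0, 0, 0, 0, 0],
])

```text
clock: 50.45
position: [410.2, -396.0, 96.1]
tcp_rot: [-0.23, 3.126, 0.006]
force: [15.0, 0.8, -8.6]
finger_gap: -0.0
gripper_force: 7.7
```

The force has jumped to 15 N, so it's at the stop. A tiny bit more, hold, check, then return slowly with the spring.

Request:
apply_moves([
  [0.2, 0, 0, 0, 0],
  [0, 0, 0, 0, 0],
  [0, 0, 0, 0, 0],
])

```text
clock: 50.75
position: [410.1, -396.0, 96.1]
tcp_rot: [-0.231, 3.122, 0.007]
force: [20.3, 2.5, -10.7]
finger_gap: 0.002
gripper_force: 10.0
```

Run:
```python
from h import *
go(500,-385,104,189)
d=snap('side','lv2.png');P=cloud(d);g=d['image'].max(-1)
k=(P[...,0]>340)&(P[...,0]<400)&(P[...,1]<-345)&(P[...,1]>-430)&(P[...,2]>100)&(P[...,2]<140)&(g<70);print(k.sum(),P[k].mean(0))
```

```text
pos [ 410.1 -396.    96.1] ang 188.5 gap 0.002 F [ 20.3   2.5 -10.7] gf 10.0 q [-0.89  0.43 -0.17  0.97  0.01 -1.03] t 50.75
tool dx dy dz cm [-9.06 -0.32 -0.79] turn rad -0.009
167 [ 387.79663684 -397.11942758  135.26719307]
```

The grip moved 65 mm and is hard against the stop. I'll let it come back.

Request:
apply_moves([
  [-1, 0, 0, 0, 0],
  [-1.2, 0, 0, 0, 0],
  [-1.2, 0, 0, 0, 0],
  [-1.2, 0, 0, 0, 0],
  [-1.2, 0, 0, 0, 0],
  [-1.2, 0, 0, 0, 0],
  [-1.2, 0, 0, 0, 0],
  [-1.2, 0, 0, 0, 0],
])

```text
clock: 51.6
position: [498.8, -384.4, 97.4]
tcp_rot: [0.227, -3.132, 0.0]
force: [-0.1, -0.7, 0.1]
finger_gap: 0.003
gripper_force: 0.0
```

Request:
apply_moves([
  [-1, 0, 0, 0, 0],
  [0, 0, -4, 0, 0],
  [0, 0, -5, 0, 0],
  [0, 0, -4, 0, 0],
  [0, 0, 0, 0, 0],
  [0, 0, 0, 0, 0],
])

```text
clock: 52.2
position: [509.1, -383.6, 228.9]
tcp_rot: [-0.228, 3.131, -0.004]
force: [-0.2, 0.3, 0.0]
finger_gap: -0.001
gripper_force: 0.0
```

Run:
```python
from h import *
go(500,-385,104,189)
d=snap('side','fin.png');P=cloud(d);g=d['image'].max(-1)
k=(P[...,0]>340)&(P[...,0]<510)&(P[...,1]<-345)&(P[...,1]>-450)&(P[...,2]>112)&(P[...,2]<150)&(g<60);print(k.sum(),P[k].mean(0))
for dd in (d,snap('top')):
  for b in boxes(dd):
    if b[0][1]<110 and 760>b[0][0][0]>400:print(b[0],b[1],b[2])
im=cv2.imread('pics/fin.png')[100:360,200:440];cv2.imwrite('pics/v3.png',cv2.resize(im,None,fx=2.3,fy=2.3,interpolation=2))
```

```text
pos [ 509.1 -383.6  228.9] ang 188.3 gap -0.001 F [-0.2  0.3  0. ] gf 0.0 q [-0.75  0.51  0.3   1.36 -0.   -0.89] t 52.2
tool dx dy dz cm [9.200e-01 1.000e-02 1.249e+01] turn rad -0.012
133 [ 452.15295426 -387.36892213  135.22660897]
(array([ 562.1, 1660.5], dtype=float32), np.float32(88.9), np.float32(30.2), 178.2) 81.26354181485553 [103.  78.  51.]
(array([648.8, 403.4], dtype=float32), np.float32(81.4), np.float32(77.2), 118.0) 89.56183899776774 [107. 100.  87.]
(array([498.4, 256.1], dtype=float32), np.float32(76.0), np.float32(47.0), 47.8) 70.87543892328797 [224. 139. 167.]
(array([727.9, 107.3], dtype=float32), np.float32(75.7), np.float32(46.3), 59.9) 70.7350728367392 [225. 138. 168.]
(array([ 588. , -157.3], dtype=float32), np.float32(72.5), np.float32(48.2), 5.8) 76.56898166137012 [170. 181. 174.]
(array([ 598. , -249.7], dtype=float32), np.float32(96.6), np.float32(68.8), 91.0) 76.33456746441446 [177. 189. 167.]
(array([ 412. , -325.6], dtype=float32), np.float32(101.1), np.float32(84.4), 10.5) 71.79931593035721 [94. 92. 86.]
(array([728.3, 109.8], dtype=float32), np.float32(71.2), np.float32(46.5), 62.3) 70.13825710638253 [161. 125. 131.]
(array([651.8, 406.8], dtype=float32), np.float32(83.3), np.float32(80.9), 78.7) 94.36547747495547 [139.5 138.  124. ]
(array([ 601.6, -246.1], dtype=float32), np.float32(91.2), np.float32(73.2), 95.7) 76.25477923998548 [144. 145. 131.]
(array([ 586.1, -156.2], dtype=float32), np.float32(68.5), np.float32(47.0), 4.1) 76.5078318899351 [147. 148. 141.]
(array([497.8, 258.5], dtype=float32), np.float32(71.1), np.float32(46.3), 48.8) 70.44217665933182 [162. 128. 134.]
(array([ 413.2, -324. ], dtype=float32), np.float32(101.1), np.float32(85.1), 9.9) 71.20613824421766 [84. 80. 71.]
```

View pics/v3.png

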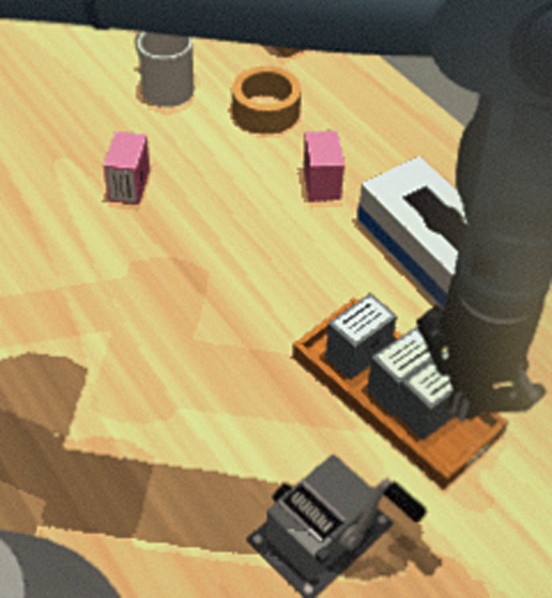

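The lever is back at rest (grip at (452,-387) as before). The three cartons stand in the tray label up, the arm is clear and the bystanders haven't moved, so I'm handing in.

```bash
python3 -c "
from rig import bot
print(bot.close_job())"
```

```text
the job is handed in; nothing more can be done
None
```

I handed the job in, with no verdict returned: the three cartons present stand in the tray with labels up, the lever was drawn to its stop and measured back at rest, and the bystanders and pink look-alikes looked undisturbed.

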